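# Clear up after painting the freight crates

## Task

Swing the jar's cover aside and put every little wooden crate away in the jar, one after another through its narrow neck: those standing about on the board and the one at the bottom of the deep tin. Once all the crates are in the jar, put the square paint bottle in the emptied tin, lowering it right down to the floor of the tin before you let go, and leave the jar's cover swung fully shut. Leave the model cars and the strip of wood where they are.

Things in the scene. Friction and masses are not known exactly. Their poses are not given: they have to be found in the camera images.
- jar: Clear plastic storage jar with a wide body and a narrow neck, fixed to the board. Origin on its axis at the board. Body 88 mm across outside (80 inside) up to a height of 132 mm, narrowing to the neck at 150 mm. Flat floor inside, 4 mm up; a crate let go in the neck falls to the bottom or onto the others, and there is room for all. A steel post for the cover stands at +37 mm on the jar's y axis, 179 mm tall.
- jar_mouth (a point): Centre of the jar's mouth, on the axis at the top of the neck, 178 mm above the board; axes as the jar's. The neck is 42 mm across inside and 50 mm outside, and flares over its top 8 mm to 50 mm inside and 58 mm outside.
- cover (a joint): Swivel cover: a 58 mm disc, 4 mm thick, 1.5 mm above the jar's mouth, turning level about the upright post. 0 rad: fully shut against its stop, disc centred over the mouth; grows as it opens, clockwise seen from above (disc towards the jar's -x side, then round to its +y side), to the stop at 2.2 rad, wholly beside the mouth. Stays where left; about 1 N at the knob moves it.
- cover_knob (a point): Top of the cover's upright round black knob, at the middle of the disc: 12 mm across, 24 mm tall, top 207.5 mm above the board. It can be pinched from above or pushed. It travels on a circle of 37 mm radius about the cover's pivot.
- cover_pivot (a point): Point on the cover's upright turning axis, level with the cover's upper face (183.5 mm above the board).
- tin: Deep open rectangular steel tin, fixed to the board, 108 mm long (its x), 60 mm wide (its y), 65 mm tall (rim bead to 67.5 mm), walls 4 mm, so 100 x 52 mm inside. Origin at the board under its centre. A wide-open gripper does not fit in: go in with the fingers only as far apart as needed, closing along the tin's length.
- tin_floor (a point): Centre of the tin's inner floor, 4 mm above the board; axes as the tin's.
- crate_tin: Wooden model freight crate, 22 x 22 mm in plan and 30 mm tall as it stands upright, about 20 g. Origin at the centre of its underside, z up through its top, x and y square to its side faces. This one starts upright at the bottom of the deep tin, near its middle.
- crate_0: Wooden model freight crate, 22 x 22 mm in plan and 30 mm tall as it stands upright, about 20 g. Origin at the centre of its underside, z up through its top, x and y square to its side faces. It starts upright on the board; two to four of these four are there (None when absent).
- crate_1: Wooden model freight crate, 22 x 22 mm in plan and 30 mm tall as it stands upright, about 20 g. Origin at the centre of its underside, z up through its top, x and y square to its side faces. It starts upright on the board; two to four of these four are there (None when absent).
- crate_2: Wooden model freight crate, 22 x 22 mm in plan and 30 mm tall as it stands upright, about 20 g. Origin at the centre of its underside, z up through its top, x and y square to its side faces. It starts upright on the board; two to four of these four are there (None when absent).
- crate_3: Wooden model freight crate, 22 x 22 mm in plan and 30 mm tall as it stands upright, about 20 g. Origin at the centre of its underside, z up through its top, x and y square to its side faces. It starts upright on the board; two to four of these four are there (None when absent).
- bottle: Square amber glass paint bottle, 28 x 28 mm, 27 mm tall to the shoulder, with a round white cap 24 mm across from 29 to 40 mm; 40 mm tall in all, about 40 g. It starts upright on the board. Origin at the centre of its underside, z up through the cap, x and y square to its sides.
- bottle_mid (a point): Middle of the bottle, on its axis 20 mm above its underside.
- sedan: Green model car, 22 x 58 x 21 mm, origin under its centre; not part of the job, leave it where it is.
- strip: Strip of wood, 26 x 95 x 8 mm, origin under its centre; not part of the job, leave it where it is.
- pickup: Navy model pickup truck, 22 x 59 x 23 mm, origin under its centre; not part of the job, leave it where it is.

How it is judged:
By the outcome, as a careful person would: the job done as asked, in the order asked, and still so for the second after the job is handed in, with the robot touching nothing.
Of crate_0, crate_1, crate_2, crate_3 only 2 to 4 are there at a start; the rules pass over those that are not, and their reading is None.
At some moment in a run one of crate_0, crate_1, crate_2, crate_3 may be knocked a few centimetres aside while the robot is not near it.
Once in a run the grip may slacken for a moment while it holds something.
It also fails if it takes over 210 s, if anything falls off the work surface, if the arm or the gripper's body presses on something with over 40 N, if the wrist force passes 120 N, or if a joint passes its speed limit or range.

## Robot

A 6-joint arm with a two-finger parallel gripper is mounted at the origin on the work surface; the furniture and walls round the work are solid. World frame = base frame: x ahead of the robot, y to its left, z up, the work surface at z = 0. Lengths are in mm, angles in rad, forces in N, time in s.
With the tool pointing down it reaches from about 375 to 900 mm from the base axis. Payload 3.1 kg.
Tool frame: the origin (TCP) lies at the very end of the fingers, on their centre line; the grasp point (between the pads) lies 19 mm behind it; z points along the fingers, y is the direction in which the jaws open and shut (so a half turn about z gives the same grasp; the last joint's range is limited). The gripper opens to 87 mm and grips with 3 to 60 N. Pads are 19 mm wide; open, the fingers measure 117 mm over their backs; the gripper's body (75 mm by 190 mm) begins 51 mm behind the grasp point.
Start: joints at [-1.44, 0.527, 1.433, -0, 1.181, -0.178], TCP at [190.565, -595.215, 222.548] pointing down, gripper open.
Joint ranges: [-3.08, 3.08], [-0.75, 2.2], [0.22, 2.44], [-1.43, 4.57], [0, 2.65], [-2.85, 2.85]. Speed limits (rad/s): [2.79, 2.79, 3.14, 3.14, 3.14, 3.14].

## Interface

Orientations are given as [roll, pitch, yaw] about the fixed x, y, z axes, in that order (R = Rz(yaw) Ry(pitch) Rx(roll)).
In Python, from plant import r, cams gives the robot as it stands.
- The arm moves only by the tool jog_arm, never from a script. Its argument "plan" is a list of rows, each an object with "rot": the turn, a rotation vector about the tool's x, y, z in units of 360 degrees (1.0 is 360 degrees), a list of three; "xyz": the shift along the tool's x, y, z in units of 100 mm (1.0 is 100 mm), a list of three; "jaw": the opening, from 0 (shut) to 1 (fully open). In form: [{"rot": [rx, ry, rz], "xyz": [dx, dy, dz], "jaw": jaw}, ...]. A call has 1 to 12 rows; each row is the pose to reach, as a shift and turn from the pose commanded when the call began, along the tool's axes at that moment, turning the shorter way round; what a row does not reach only later rows make up. A row lasts 1/8 s, in which the tool goes at most 62.5 mm and 10.7 degrees, less where a joint would pass 70% of its speed; a pose out of reach is approached as far as the arm can. A call with a number of a shift or a turn outside -1 to 1 is refused whole. A call with a gripper value outside its range is refused whole. The fingers move at their own pace and stop on an object; "force" is the grip in N (left out, the last holds). Time passes only in rows, so rows that repeat a pose let the fingers close. It gives the time, the measured TCP pose, the force and the opening at its end, in the units of the state.
- r.read_state(): the state, without advancing time (a new reading comes with each control period).
- cams.read_camera(name): name is "scene" or "top" or "wrist"; returns a dict with "pixels" (420x560x3 uint8, red, green, blue), "camera_matrix" (3x3 intrinsics, pixels), "distortion" ([k1, k2, p1, p2, k3] as OpenCV has them; the pictures are not rectified), "eye" and "attitude" of the camera in the world; the wrist camera has in their place "mount" (4x4, takes a point from camera to tool coordinates, whose origin is the TCP and whose axes are the flange's). Camera axes: x right, y down, z forward; pixel columns grow to the right and rows downward; lengths in mm; the calibration is good to about 2 mm. A picture is of the moment at which its call begins: read the wrist's pose just before it. There is no depth.
- r.job_done(): hands the job in, once; it reports no verdict.
The state is a dict: "time": time; "joint_pos": joint angles; "joint_velocities": joint speeds; "tau": joint torques, N m; "tcp_pos": TCP position; "tcp_rot": TCP orientation; "ft_force": force on the tool from outside, world axes, zero at the start; "wrist_torque": the same for the moment, N m; "opening": finger opening in mm.
Only numpy, scipy, OpenCV 4.12 (cv2) and the standard library are available. Lean on these libraries where they do the work, as an engineer would, in place of code of your own. Each camera call takes 0.05 s, during which the arm holds its last target. There are 200 camera calls.

## Working session

There is one attempt and no reset: what is moved stays moved. The work goes in short steps, Python scripts to look and compute and a tool call to move; the robot and the scene stay as the last step left them, time stands still between calls to the robot, and variables do not carry over. Pictures are saved under pics/ and viewed, about 12 in all and at most 16, crops included, and the job is handed in when it is done.

Besides the shell and the picture viewer there is one more tool, called after "Request:" in YAML: its name, and indented under it one key for each argument. jog_arm: Moves the arm, as the interface text tells. Its arguments: {"type":"object","properties":{"plan":{"type":"array"},"force":{"type":"number"}},"required":["plan"]}

```bash
ls; mkdir -p pics
python3 - <<'E'
from plant import r,cams
import cv2,numpy as np
print(r.read_state())
for n in("scene","top"):
    c=cams.read_camera(n); cv2.imwrite(f"pics/{n}0.png",c["pixels"][:,:,::-1])
    print({k:v for k,v in c.items() if k!="pixels"})
print(cams.read_camera("wrist")["mount"])
E
```

```text
pics
{'time': 0.0, 'joint_pos': array([-1.43953661e+00,  5.28487162e-01,  1.43391300e+00, -2.60139019e-05,
        1.18135659e+00, -1.78488475e-01]), 'joint_velocities': array([-0.00050962,  0.00126039, -0.00139194,  0.0009078 , -0.0023769 ,
       -0.00215971]), 'tau': array([-1.22640788e-03, -4.40045822e+01, -1.76595390e+01,  6.31626975e-02,
        5.81901788e-02, -1.58884841e-04]), 'tcp_pos': array([ 190.44245854, -594.51198276,  221.55531514]), 'tcp_rot': array([-3.13945867e+00, -3.60555600e-04,  3.09757709e-01]), 'ft_force': array([ 0.67281655,  0.3692848 , -0.07298067]), 'wrist_torque': array([0.01867303, 0.01194317, 0.02097245]), 'opening': 87.24002439391349}
{'camera_matrix': array([[471.38009845,   0.        , 269.02357839],
       [  0.        , 471.38009845, 208.02367775],
       [  0.        ,   0.        ,   1.        ]]), 'distortion': array([0.05649227, 0.        , 0.        , 0.        , 0.        ]), 'eye': array([-226.13313704, -589.36081256,  902.2409398 ]), 'attitude': array([-2.33695084,  0.01720973, -0.98929731])}
{'camera_matrix': array([[459.07091407,   0.        , 281.32656713],
       [  0.        , 459.07091407, 213.44861239],
       [  0.        ,   0.        ,   1.        ]]), 'distortion': array([-0.12019834,  0.        ,  0.        ,  0.        ,  0.        ]), 'eye': array([ -17.42725142,  -83.25743388, 1135.53138445]), 'attitude': array([-2.69760296,  0.01176296, -1.63395287])}
[[ 1.16527478e-04 -9.65863370e-01 -2.59051995e-01  7.14821170e+01]
 [ 9.99999961e-01  4.63579256e-05  2.76979343e-04  5.09510068e-01]
 [-2.55515089e-04 -2.59052017e-01  9.65863338e-01 -1.61968819e+02]
 [ 0.00000000e+00  0.00000000e+00  0.00000000e+00  1.00000000e+00]]
```

View pics/scene0.png

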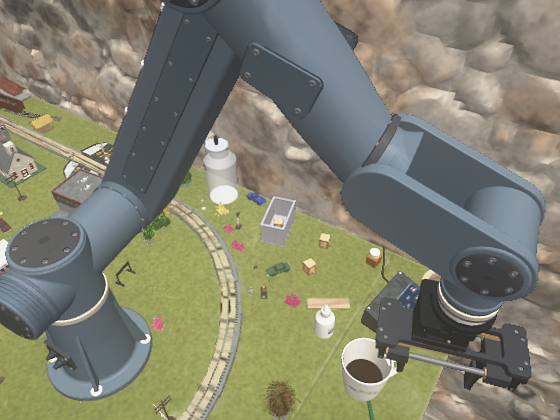

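View pics/top0.png

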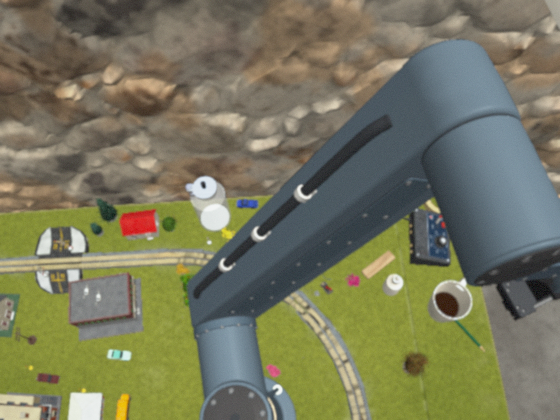

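Scene view: jar (218,170) with knob (216,140), tin (280,220), a crate inside it, crates at (324,241) and (309,266), bottle (374,256), sedan (278,268), strip (328,303). In the top view the arm hides most of these.

```bash
cat > h.py <<'E'
import numpy as np,cv2
from plant import r,cams
from scipy.spatial.transform import Rotation as R
def rot(a): return R.from_euler('xyz',a).as_matrix()
def snap(n,f=None):
    s=r.read_state(); c=cams.read_camera(n)
    if n=="wrist":
        M=np.asarray(c["mount"]); Rt=rot(s["tcp_rot"]); c["Rc"]=Rt@M[:3,:3]; c["e"]=Rt@M[:3,3]+s["tcp_pos"]
    else: c["Rc"]=rot(c["attitude"]); c["e"]=np.array(c["eye"])
    if f: cv2.imwrite(f"pics/{f}.png",c["pixels"][:,:,::-1]); np.savez(f"pics/{f}.npz",**c)
    return c
def load(f): return dict(np.load(f"pics/{f}.npz"))
def ray(c,uv):
    p=cv2.undistortPoints(np.array(uv,float).reshape(-1,1,2),c["camera_matrix"],c["distortion"])[:,0]
    d=np.c_[p,np.ones(len(p))]@c["Rc"].T
    return d
def plane(c,uv,z):
    d=ray(c,uv); return c["e"]+d*((z-c["e"][2])/d[:,2])[:,None]
def tri(c1,u1,c2,u2):
    o=[];
    for a,b in zip(ray(c1,u1),ray(c2,u2)):
        A=np.c_[a,-b]; t=np.linalg.lstsq(A,c2["e"]-c1["e"],rcond=None)[0]
        p,q=c1["e"]+a*t[0],c2["e"]+b*t[1]; o.append(np.r_[(p+q)/2,np.linalg.norm(p-q)])
    return np.array(o)
def proj(c,P):
    rv=cv2.Rodrigues(c["Rc"].T)[0]; return cv2.projectPoints(np.array(P,float).reshape(-1,3),rv,-c["Rc"].T@c["e"],c["camera_matrix"],c["distortion"])[0][:,0]
def todo(target,yaw=None,tilt=(np.pi,0)):
    """shift in tool axes (100mm) and turn (rev) from measured pose to TCP target pointing down, with yaw"""
    s=r.read_state(); Rt=rot(s["tcp_rot"]); d=Rt.T@(np.array(target)-s["tcp_pos"])/100
    Rd=rot([np.pi,0,yaw if yaw is not None else s["tcp_rot"][2]])
    rv=R.from_matrix(Rt.T@Rd).as_rotvec()/(2*np.pi)
    print("xyz",d.round(4),"rot",rv.round(4)); return d,rv
E
python3 - <<'E'
from h import *
c=snap("scene","s1");
for n,z,uv in [("knob",207,(216,138)),("jarfoot",0,(222,200)),("tin",67,(280,208)),("crA",30,(324,238)),("crB",30,(309,263)),("cap",40,(374,251)),("crtin",34,(279,220)),("sedan",10,(278,268)),("pickup",10,(256,198)),("strip",8,(328,303))]:
    print(n,plane(c,[uv],z)[0].round())
t=snap("top","t1"); print(plane(t,[(204,184)],207),plane(t,[(247,204)],10),plane(t,[(379,264)],8))
print(tri(c,[(216,138),(256,198),(328,303)],t,[(204,184),(247,204),(379,264)]).round())
E
```

```text
knob [512.  70. 207.]
jarfoot [505.  69.  -0.]
tin [ 506. -124.   67.]
crA [ 506. -254.   30.]
crB [ 417. -262.   30.]
cap [ 525. -378.   40.]
crtin [ 496. -128.   34.]
sedan [ 378. -200.   10.]
pickup [555. -14.  10.]
strip [ 355. -348.    8.]
[[512.1058981   74.36633302 207.        ]] [[552.91206239 -11.57858755  10.        ]] [[ 356.31162755 -347.59330611    8.        ]]
[[ 516.   75.  202.    2.]
 [ 556.  -12.    7.    3.]
 [ 356. -348.    7.    1.]]
```

```bash
python3 -c "
from h import *
todo([455,-230,380],0.0)"
```

```text
xyz [ 3.6315 -2.6706 -1.5757] rot [-0.0002 -0.      0.0493]
```

Request:
jog_arm:
  plan:
    - {"rot": [0,0,0],"xyz": [0.5,-0.35,-0.4],"jaw": 1}
    - {"rot": [0,0,0],"xyz": [1,-0.67,-0.6],"jaw": 1}

```text
time: 0.5
tcp_pos: [259.5, -508.4, 279.6]
tcp_rot: [3.141, -0.0, 0.307]
ft_force: [0.3, 0.1, 0.0]
opening: 87.3
```

Request:
jog_arm:
  plan:
    - {"rot": [0,0,0],"xyz": [0.5,-0.35,-0.4],"jaw": 1}
    - {"rot": [0,0,0],"xyz": [1,-0.67,-0.6],"jaw": 1}

```text
time: 0.75
tcp_pos: [329.0, -420.7, 336.9]
tcp_rot: [3.139, -0.001, 0.309]
ft_force: [1.0, -1.3, -0.5]
opening: 87.0
```

Request:
jog_arm:
  plan:
    - {"rot": [0,0,0],"xyz": [0.5,-0.35,-0.2],"jaw": 1}
    - {"rot": [0,0,0],"xyz": [1,-0.67,-0.4],"jaw": 1}
    - {"rot": [0,0,0],"xyz": [1,-0.67,-0.4],"jaw": 1}

```text
time: 1.12
tcp_pos: [405.2, -324.5, 377.2]
tcp_rot: [3.138, -0.002, 0.316]
ft_force: [-0.5, -1.7, 0.8]
opening: 87.1
```

```bash
python3 -c "
from h import *
todo([455,-230,380],0.0);print(r.read_state()['tcp_pos'])"
```

```text
xyz [ 0.767  -0.7435 -0.0282] rot [ 0.0004 -0.0004  0.0503]
[ 405.20800977 -324.51189992  377.23473144]
```

Request:
jog_arm:
  plan:
    - {"rot": [0,0,0.025],"xyz": [0.4,-0.37,0],"jaw": 1}
    - {"rot": [0,0,0.05],"xyz": [0.77,-0.74,0],"jaw": 1}
    - {"rot": [0,0,0.05],"xyz": [0.77,-0.74,0],"jaw": 1}

```text
time: 1.5
tcp_pos: [453.8, -231.2, 374.7]
tcp_rot: [-3.14, 0.001, -0.0]
ft_force: [-0.1, 0.2, 0.1]
opening: 87.0
```

```bash
python3 -c "
from h import *
snap('wrist','w1');snap('top','t2');snap('scene','s2');print(r.read_state()['tcp_pos'])"
```

```text
[ 452.99380403 -234.48741274  374.88964652]
```

View pics/w1.png

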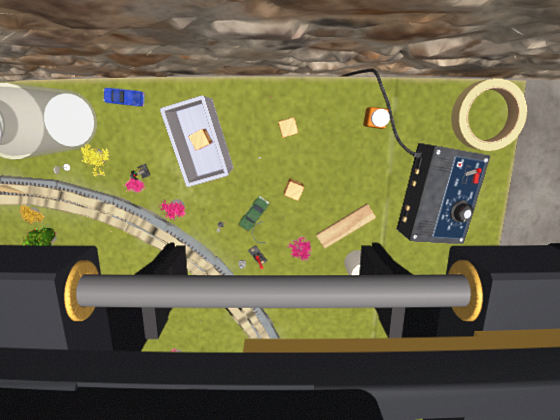

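Wrist view: crates at (288,127) and (294,190), tin with crate (200,139), bottle cap (380,118), sedan (254,213), strip (345,226); jar floor disc at (69,120), pickup (123,97).

```bash
cat >> h.py <<'E'
def blobs(c,roi,lo,hi,amin=40):
    x0,y0,x1,y1=roi; hsv=cv2.cvtColor(c["pixels"],cv2.COLOR_RGB2HSV); m=cv2.inRange(hsv,np.array(lo),np.array(hi))
    k=np.zeros_like(m); k[y0:y1,x0:x1]=m[y0:y1,x0:x1]
    k=cv2.morphologyEx(k,cv2.MORPH_OPEN,np.ones((2,2)))
    return [q for q in cv2.findContours(k,cv2.RETR_EXTERNAL,cv2.CHAIN_APPROX_NONE)[0] if cv2.contourArea(q)>=amin]
def rect(c,q,z):
    P=plane(c,q[:,0].astype(float),z)[:,:2].astype(np.float32); (x,y),(a,b),t=cv2.minAreaRect(P); return np.round([x,y,a,b,t],1)
E
python3 - <<'E'
from h import *
c=load("w1"); hsv=cv2.cvtColor(c["pixels"],cv2.COLOR_RGB2HSV)
for u,v in [(288,127),(294,188),(200,139),(380,118),(170,105),(196,110)]: print((u,v),hsv[v,u],c["pixels"][v,u])
for f in("w1","s2","t2"):
  c=load(f)
  print(f)
  for q in blobs(c,(100,60,420,330),(10,60,120),(22,200,255),60): 
    m=q[:,0].mean(0).round(); print(m,cv2.contourArea(q),rect(c,q,30))
E
```

```text
(288, 127) [ 23  82 252] [252 233 171]
(294, 188) [ 22  87 250] [250 228 165]
(200, 139) [ 22  90 248] [248 225 160]
(380, 118) [120   1 255] [254 254 255]
(170, 105) [117  13 213] [202 203 213]
(196, 110) [120  17 235] [219 219 235]
w1
[247. 318.] 339.5 [ 203.  -187.6   60.    35.9   26.7]
[202. 267.] 402.0 [ 293.2 -118.9   55.1   31.6   50. ]
[153. 242.] 88.5 [339.3 -45.6  28.   12.9  61.3]
[165. 239.] 165.5 [341.  -63.   31.9  26.4  60.3]
[137. 221.] 229.5 [371.8 -25.   51.3  14.7  62.5]
[347. 226.] 920.5 [ 363.9 -342.7   26.9   90.6   33.2]
[118. 221.] 411.0 [373.8  -0.7  73.9  32.4  64.2]
[292. 187.] 102.0 [ 426.1 -257.7   15.    30.4   34.5]
[204. 139.] 62.0 [ 493.9 -135.2   14.9   24.5   80. ]
[284. 128.] 78.0 [ 510.4 -244.8   13.4   26.2   76.2]
[395.  69.] 183.5 [ 592.2 -398.1   46.3   11.2   84.9]
[330.  68.] 76.0 [ 5.925e+02 -3.090e+02  7.800e+00  2.470e+01  4.000e-01]
s2
[329. 304.] 386.0 [ 338.9 -357.    28.6   91.9   32.8]
[310. 267.] 131.5 [ 406.5 -271.    45.4   28.1   29.2]
[400. 250.] 312.5 [ 5.718e+02 -4.234e+02  3.740e+01  1.135e+02  3.000e-01]
[325. 241.] 106.0 [
[... 350 characters left out ...]
[118. 119.] 640.5 [613.  594.2 392.6  82.3  69.8]
[205.  78.] 67.0 [985.9 514.8 111.4  25.8  59.2]
[240.  87.] 560.0 [1009.2  379.3  303.1   77.8   35.1]
[388.  92.] 2090.0 [1244.6 -150.2  532.4  221.6   39.1]
[345.  72.] 265.5 [1288.9   96.7  173.9   81.7   50.1]
t2
[379. 265.] 301.0 [ 345.4 -341.9   24.9   91.9   32.5]
[344. 243.] 78.5 [ 411.  -261.2   23.3   30.9   82.9]
[337. 212.] 68.0 [ 500.8 -252.    26.8   32.8   83.7]
[386. 176.] 435.5 [ 599.8 -399.7   46.8  194.     3.9]
[323. 174.] 327.0 [ 620.3 -226.8  117.5   43.8   65.4]
[157.  83.] 261.0 [991.  267.9 142.3  43.5  61. ]
[259.  68.] 208.5 [1031.1  -63.8   47.9  103.6    3.9]
[154.  65.] 213.5 [1068.6  277.4  124.6   39.4   84. ]
```

View pics/s2.png

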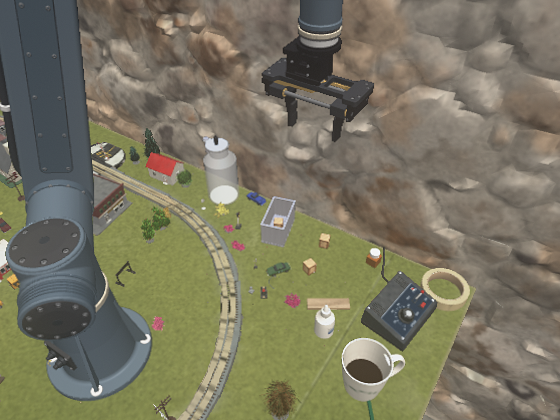

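Only two crates on the board plus the one in the tin. Next: refine crates, and go to look at the jar.

Run:
```python
from h import *
W,S,T=load("w1"),load("s2"),load("t2")
print(W["camera_matrix"][0,0], W["distortion"])
roiW={"A":(270,105,305,150),"B":(275,170,310,205),"t":(185,125,215,155)}
for k,roi in roiW.items():
    q=max(blobs(W,roi,(12,30,200),(28,150,255),20),key=cv2.contourArea); m=cv2.moments(q);cW=(m["m10"]/m["m00"],m["m01"]/m["m00"])
    P=rect(W,q,34 if k=="t" else 30); print(k,np.round(cW,1),cv2.contourArea(q),P)
    for n,c in(("S",S),("T",T)):
        u=proj(c,[P[0],P[1],30])[0]; x,y=np.int32(u)
        b=blobs(c,(x-14,y-14,x+15,y+15),(12,30,215),(28,150,255),10)
        if b:
            q2=max(b,key=cv2.contourArea);m=cv2.moments(q2);c2=(m["m10"]/m["m00"],m["m01"]/m["m00"]);print("  ",n,u.round(1),np.round(c2,1),cv2.contourArea(q2),tri(W,[cW],c,[c2]).round(1))
todo([450,72,370],0)
```

```text
349.4260524379871 [-0.0542627  0.         0.         0.         0.       ]
A [289. 128.] 240.5 [ 510.6 -253.9   22.9   23.2   15.8]
   S [324.8 236.9] [325.6 238. ] 34.0 [[ 511.  -255.    26.4    2.2]]
   T [337.3 209.2] [337.3 210.3] 41.0 [[ 5.104e+02 -2.543e+02  2.360e+01  3.000e-01]]
B [294.9 191.7] 207.0 [ 418.3 -263.6   23.1   23.1   70.3]
   S [309.8 262.8] [310.5 263.5] 43.5 [[ 418.5 -264.5   27.8    1.7]]
   T [345.1 240.8] [345.2 241.9] 45.0 [[ 417.4 -264.1   24.7    0.5]]
t [199.6 140.3] 230.0 [ 493.7 -126.9   22.8   22.6   25.2]
   S [278.3 221.6] [279.2 221.3] 27.5 [[ 494.3 -127.7   31.5    2.7]]
   T [290.5 217.8] [290.7 218.1] 49.5 [[ 493.4 -126.7   29.7    1.5]]
xyz [-0.0434 -3.0647  0.0474] rot [ 0.0001  0.0001 -0.0007]
```

Request:
jog_arm:
  plan:
    - {"rot": [0,0,0],"xyz": [0,-0.5,0],"jaw": 1}
    - {"rot": [0,0,0],"xyz": [0,-1,0],"jaw": 1}

```text
time: 1.9
tcp_pos: [453.6, -134.6, 374.8]
tcp_rot: [3.142, 0.001, -0.008]
ft_force: [0.8, -0.3, -0.2]
opening: 87.0
```

Request:
jog_arm:
  plan:
    - {"rot": [0,0,0],"xyz": [0,-0.5,0],"jaw": 1}
    - {"rot": [0,0,0],"xyz": [0,-1,0],"jaw": 1}

```text
time: 2.15
tcp_pos: [454.3, -33.9, 375.1]
tcp_rot: [3.141, -0.0, -0.007]
ft_force: [1.1, 0.6, -0.8]
opening: 87.1
```

Request:
jog_arm:
  plan:
    - {"rot": [0,0,0],"xyz": [0,-0.5,0],"jaw": 1}
    - {"rot": [0,0,0],"xyz": [0,-1,0],"jaw": 1}
    - {"rot": [0,0,0],"xyz": [0,-1,0],"jaw": 1}

```text
time: 2.52
tcp_pos: [454.8, 67.7, 375.2]
tcp_rot: [-3.141, 0.0, -0.001]
ft_force: [-0.1, 0.3, 0.7]
opening: 86.7
```

```bash
python3 -c "
from h import *
c=snap('wrist','w2');snap('top','t3');print(r.read_state()['tcp_pos'],proj(c,[514,73,207]))"
```

```text
[455.16389626  65.41547061 375.11953405] [[266.88154726 131.20639868]]
```

View pics/w2.png

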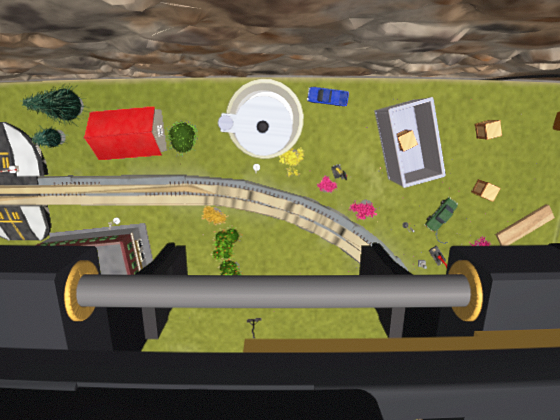

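Knob at (262,127), pivot end of the cover at (227,123); tin corners near (378,107),(430,98),(443,179),(391,186).

Run:
```python
from h import *
W1,W,T=load("w1"),load("w2"),load("t3")
def cen(c,roi,lo,hi,amin=8):
    q=max(blobs(c,roi,lo,hi,amin),key=cv2.contourArea); m=cv2.moments(q); return (m["m10"]/m["m00"],m["m01"]/m["m00"]),q
k,_=cen(W,(250,115,275,140),(0,0,0),(180,255,70)); kt,q=cen(T,(190,170,220,198),(0,0,0),(180,255,80)); print(k,kt,cv2.contourArea(q))
print("knob",plane(W,[k],207.5),tri(W,[k],T,[kt]))
# cover white shape: print plane at 183.5
g=cv2.cvtColor(W["pixels"],cv2.COLOR_RGB2HSV)
q=max(blobs(W,(205,75,310,165),(0,0,235),(180,20,255),50),key=cv2.contourArea)
m=np.zeros((420,560),np.uint8);cv2.drawContours(m,[q],-1,255,-1);print("white",cv2.boundingRect(q),cv2.contourArea(q))
cv2.imwrite("pics/crop.png",np.vstack([cv2.resize(W["pixels"][70:200,200:460,::-1],None,fx=3,fy=3,interpolation=cv2.INTER_CUBIC)]))
for c,roi in((W1,(155,85,240,195)),(W,(370,90,450,195))):
    q=max(blobs(c,roi,(95,3,60),(140,60,255),200),key=cv2.contourArea); h=cv2.convexHull(q); mr=cv2.approxPolyDP(h,6,True); print(mr[:,0].tolist(), rect(c,h,67.5))
```

```text
(263.08125, 127.08125) (200.5, 175.0) 10.0
knob [[517.74966543  76.47097479 207.5       ]] [[518.35667848  76.45777869 238.49757622   1.73595893]]
white (229, 93, 65, 63) 2829.0
[[204, 97], [228, 175], [188, 187], [162, 109]] [ 492.5 -128.1  108.1   60.1   16.1]
[[433, 99], [445, 176], [404, 187], [390, 110]] [ 492.7 -127.4  108.8   59.6   15.5]
```

View pics/crop.png

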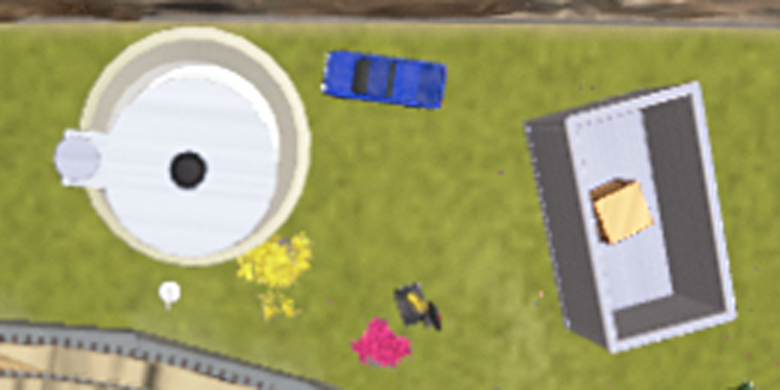

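Run:
```python
from h import *
W=load("w2")
p=plane(W,[(226,122.7)],183.5)[0]; k=plane(W,[(262.7,126.7)],207.5)[0]; d=p-k; print(p,k,np.hypot(*d[:2]),np.arctan2(d[1],d[0])-np.pi/2)
m=plane(W,[((88+310)/2/3+200,(28+265)/2/3+70)],132)[0]; print("body",m)
# disc mask ellipse by threshold of the brighter lilac
q=np.array([[188,66],[188,257],[104,170],[279,170],[128,100],[250,232],[128,238],[250,105]])/3+[200,70]
P=plane(W,q,183.5)[:,:2].astype(np.float32); print(cv2.minEnclosingCircle(P), P.round(1).tolist())
j=-.1
todo([k[0]+18,k[1],330],0)
```

```text
[521.45667049 113.65571262 183.5       ] [518.09362676  76.81925849 207.5       ] 36.98965282550587 -0.09104422560413061
body [524.8519011   74.83112588 132.        ]
((519.4524536132812, 78.43244934082031), 30.900083541870117) [[550.2999877929688, 77.30000305175781], [489.0, 77.80000305175781], [517.5999755859375, 105.19999694824219], [517.5, 47.599998474121094], [539.7999877929688, 96.80000305175781], [497.29998779296875, 57.0], [495.3999938964844, 97.80000305175781], [538.2000122070312, 57.29999923706055]]
xyz [ 0.8088 -0.1184  0.451 ] rot [ 0.0002  0.     -0.0008]
```

Heights and poses agree (tin rect matches 108x60 at rim height from both views). The rock wall is close behind, so I turn the tool to keep the camera on the robot's side, then push the knob with shut fingers.

Request:
jog_arm:
  plan:
    - {"rot": [0,0,-0.25],"xyz": [0,0,0.2],"jaw": 0}
    - {"rot": [0,0,-0.25],"xyz": [0,0,0.4],"jaw": 0}
    - {"rot": [0,0,-0.25],"xyz": [0,0,0.6],"jaw": 0}
    - {"rot": [0,0,-0.25],"xyz": [0,0,0.6],"jaw": 0}
    - {"rot": [0,0,-0.25],"xyz": [0,0,0.6],"jaw": 0}
    - {"rot": [0,0,-0.25],"xyz": [0,0,0.6],"jaw": 0}
    - {"rot": [0,0,-0.25],"xyz": [0,0,0.6],"jaw": 0}
    - {"rot": [0,0,-0.25],"xyz": [0,0,0.6],"jaw": 0}
    - {"rot": [0,0,-0.25],"xyz": [0,0,0.6],"jaw": 0}

```text
time: 3.75
tcp_pos: [455.4, 64.1, 315.1]
tcp_rot: [-3.142, 0.001, 1.566]
ft_force: [0.1, 0.9, -0.5]
opening: 5.8
```

Request:
jog_arm:
  plan:
    - {"rot": [0,0,-0.25],"xyz": [0,0,0],"jaw": 0}
    - {"rot": [0,0,-0.25],"xyz": [0,0,0],"jaw": 0}
    - {"rot": [0,0,-0.25],"xyz": [0,0,0],"jaw": 0}
    - {"rot": [0,0,-0.25],"xyz": [0,0,0],"jaw": 0}
    - {"rot": [0,0,-0.25],"xyz": [0,0,0],"jaw": 0}
    - {"rot": [0,0,-0.25],"xyz": [0,0,0],"jaw": 0}
    - {"rot": [0,0,-0.25],"xyz": [0,0,0],"jaw": 0}
    - {"rot": [0,0,-0.25],"xyz": [0,0,0],"jaw": 0}
    - {"rot": [0,0,-0.25],"xyz": [0,0,0],"jaw": 0}
    - {"rot": [0,0,-0.25],"xyz": [0,0,0],"jaw": 0}

```text
time: 5.0
tcp_pos: [455.3, 64.5, 315.2]
tcp_rot: [-3.141, -0.0, 3.133]
ft_force: [0.7, 0.0, -0.3]
opening: 0.4
```

Run:
```python
from h import *
W=snap("wrist","w3"); print(r.read_state()["tcp_pos"],r.read_state()["tcp_rot"],r.read_state()["joint_pos"].round(2))
k=proj(W,[518,77,207])[0]; x,y=np.int32(k); print(k)
b=blobs(W,(x-14,y-14,x+15,y+15),(0,0,0),(180,255,70),8)
for q in b: m=cv2.moments(q); print(m["m10"]/m["m00"],m["m01"]/m["m00"],m["m00"])
if b:
  q=max(b,key=cv2.contourArea);m=cv2.moments(q);print(tri(W,[(m["m10"]/m["m00"],m["m01"]/m["m00"])],load("w2"),[(263,127)]))
todo([546,77,260],np.pi-.09)
```

```text
[455.22576215  64.89016794 315.16580469] [-3.14118694e+00 -6.88190309e-05  3.13313217e+00] [-0.1   0.19  1.7  -0.    1.25 -1.66]
[288.73195638 279.08318493]
299.65914786967414 270.8295739348371 66.5
282.37023809523805 271.44642857142856 140.0
[[517.43237827  74.45486599 193.04738227   4.98453284]]
xyz [-0.9067  0.129   0.5515] rot [-0.0001 -0.      0.013 ]
```

View pics/w3.png

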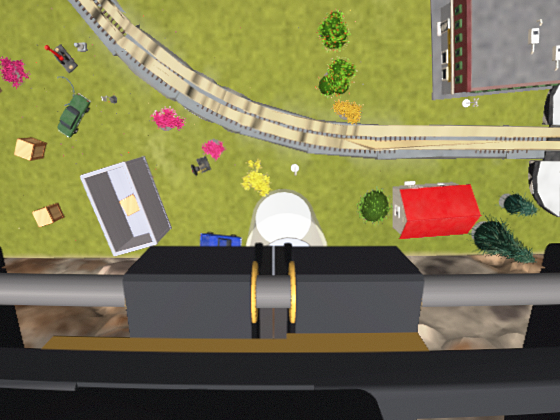

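Request:
jog_arm:
  plan:
    - {"rot": [0,0,0.013],"xyz": [-0.45,0.06,0.2],"jaw": 0}
    - {"rot": [0,0,0.013],"xyz": [-0.91,0.13,0.45],"jaw": 0}
    - {"rot": [0,0,0.013],"xyz": [-0.91,0.13,0.55],"jaw": 0}
    - {"rot": [0,0,0.013],"xyz": [-0.91,0.13,0.55],"jaw": 0}
    - {"rot": [0,0,0.013],"xyz": [-0.91,0.13,0.9],"jaw": 0}

```text
time: 5.68
tcp_pos: [547.6, 78.7, 228.1]
tcp_rot: [3.142, 0.008, 3.055]
ft_force: [0.1, 0.7, -0.0]
opening: 0.5
```

```bash
cat > arc.py <<'E'
from h import *
import sys
piv=np.array([521.4,113.5]); a0=np.deg2rad(-95.2)
def arcplan(ths,off,z):
    """finger centre at knob angle th with offset 'off' behind (+: trailing for opening); yaw follows"""
    s=r.read_state(); Rt=rot(s["tcp_rot"])
    for th in ths:
        a=a0-th; k=piv+37*np.array([np.cos(a),np.sin(a)]); t=np.array([np.sin(a),-np.cos(a)])
        yaw=np.arctan2(t[1],t[0]); p=np.r_[k-t*off,z]
        d=Rt.T@(p-s["tcp_pos"])/100; rv=R.from_matrix(Rt.T@rot([np.pi,0,yaw])).as_rotvec()/2/np.pi
        print(round(th,2),p.round(),d.round(3),rv.round(3))
E
python3 - <<'E'
from arc import *
todo([546,77,190],np.pi-.09)
arcplan(np.arange(0,1.3,.12),16,191)
E
```

```text
xyz [ 0.017  -0.0187  0.3808] rot [0.     0.0012 0.0005]
0.0 [534.  75. 191.] [ 0.135 -0.047  0.37 ] [0.    0.001 0.001]
0.12 [529.  74. 191.] [ 0.181 -0.063  0.37 ] [0.    0.001 0.02 ]
0.24 [525.  73. 191.] [ 0.228 -0.074  0.369] [0.    0.001 0.039]
0.36 [520.  73. 191.] [ 0.276 -0.079  0.369] [0.    0.001 0.058]
0.48 [515.  74. 191.] [ 0.324 -0.078  0.368] [0.    0.001 0.077]
0.6 [510.  75. 191.] [ 0.372 -0.072  0.368] [0.    0.001 0.096]
0.72 [506.  76. 191.] [ 0.419 -0.06   0.368] [0.    0.001 0.115]
0.84 [501.  79. 191.] [ 0.464 -0.042  0.367] [0.001 0.001 0.134]
0.96 [497.  81. 191.] [ 0.506 -0.019  0.367] [0.001 0.001 0.153]
1.08 [494.  84. 191.] [0.546 0.009 0.367] [0.001 0.001 0.173]
1.2 [490.  88. 191.] [0.582 0.041 0.367] [0.001 0.001 0.192]
```

Request:
jog_arm:
  plan:
    - {"rot": [0,0,0],"xyz": [0,-0.03,0.37],"jaw": 0}
    - {"rot": [0,0,0],"xyz": [0.07,-0.04,0.37],"jaw": 0}
    - {"rot": [0,0,0],"xyz": [0.135,-0.047,0.37],"jaw": 0}
    - {"rot": [0,0,0.02],"xyz": [0.18,-0.063,0.37],"jaw": 0}
    - {"rot": [0,0,0.04],"xyz": [0.23,-0.074,0.37],"jaw": 0}
    - {"rot": [0,0,0.06],"xyz": [0.275,-0.079,0.37],"jaw": 0}
    - {"rot": [0,0,0.08],"xyz": [0.325,-0.078,0.37],"jaw": 0}
    - {"rot": [0,0,0.095],"xyz": [0.37,-0.072,0.37],"jaw": 0}
    - {"rot": [0,0,0.115],"xyz": [0.42,-0.06,0.37],"jaw": 0}
    - {"rot": [0,0,0.135],"xyz": [0.465,-0.042,0.37],"jaw": 0}
    - {"rot": [0,0,0.155],"xyz": [0.505,-0.02,0.37],"jaw": 0}
    - {"rot": [0,0,0.175],"xyz": [0.545,0.01,0.37],"jaw": 0}

```text
time: 7.18
tcp_pos: [492.4, 84.8, 190.7]
tcp_rot: [3.138, 0.002, 1.952]
ft_force: [0.3, -0.5, 1.0]
opening: 0.6
```

Run:
```python
from arc import *
arcplan(np.arange(1.2,2.25,.12),16,191); s=r.read_state(); print(s["tcp_pos"],s["ft_force"])
arcplan([2.2,2.23,2.26],16,191)
snap("scene","s3"); cv2.imwrite("pics/s3c.png",cv2.resize(load("s3")["pixels"][110:230,150:310,::-1],None,fx=4,fy=4))
```

```text
1.2 [490.  88. 191.] [ 0.037 -0.008 -0.003] [0.001 0.    0.016]
1.32 [487.  92. 191.] [ 0.084 -0.02  -0.003] [0.001 0.    0.035]
1.44 [485.  96. 191.] [ 0.132 -0.026 -0.003] [0.001 0.    0.054]
1.56 [483. 101. 191.] [ 0.18  -0.026 -0.003] [0.001 0.    0.073]
1.68 [482. 105. 191.] [ 0.228 -0.021 -0.003] [0.001 0.    0.092]
1.8 [481. 110. 191.] [ 0.275 -0.01  -0.003] [0.001 0.    0.112]
1.92 [481. 115. 191.] [ 0.321  0.007 -0.003] [0.001 0.    0.131]
2.04 [482. 120. 191.] [ 0.364  0.029 -0.003] [0.001 0.    0.15 ]
2.16 [483. 124. 191.] [ 0.404  0.056 -0.003] [0.001 0.    0.169]
[492.38533108  84.7664135  190.73895453] [ 0.33964957 -0.47002144  0.96806621]
2.2 [483. 126. 191.] [ 0.416  0.066 -0.003] [0.001 0.    0.175]
2.23 [483. 127. 191.] [ 0.425  0.074 -0.003] [ 0.001 -0.     0.18 ]
2.26 [484. 128. 191.] [ 0.434  0.082 -0.003] [ 0.001 -0.     0.185]
```

View pics/s3c.png

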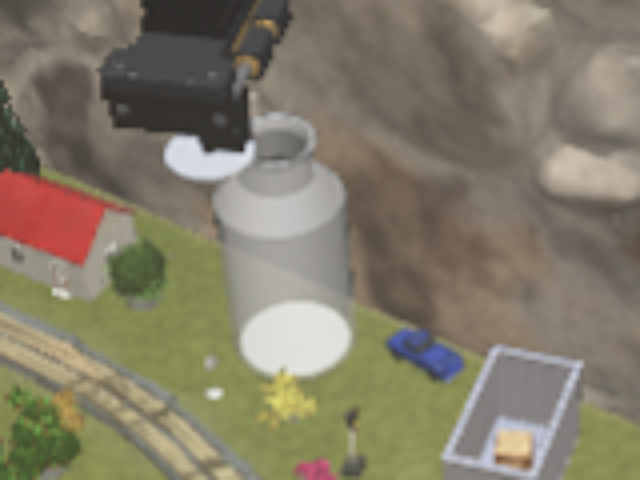

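The cover is turning aside (disc left of the now open mouth). I continue to the stop.

Request:
jog_arm:
  plan:
    - {"rot": [0,0,0.016],"xyz": [0.037,-0.008,0],"jaw": 0}
    - {"rot": [0,0,0.035],"xyz": [0.085,-0.02,0],"jaw": 0}
    - {"rot": [0,0,0.055],"xyz": [0.13,-0.026,0],"jaw": 0}
    - {"rot": [0,0,0.075],"xyz": [0.18,-0.026,0],"jaw": 0}
    - {"rot": [0,0,0.09],"xyz": [0.23,-0.02,0],"jaw": 0}
    - {"rot": [0,0,0.11],"xyz": [0.275,-0.01,0],"jaw": 0}
    - {"rot": [0,0,0.13],"xyz": [0.32,0.007,0],"jaw": 0}
    - {"rot": [0,0,0.15],"xyz": [0.365,0.03,0],"jaw": 0}
    - {"rot": [0,0,0.17],"xyz": [0.405,0.056,0],"jaw": 0}
    - {"rot": [0,0,0.175],"xyz": [0.415,0.066,0],"jaw": 0}
    - {"rot": [0,0,0.18],"xyz": [0.425,0.074,0],"jaw": 0}

```text
time: 8.6
tcp_pos: [480.1, 122.8, 190.0]
tcp_rot: [3.138, 0.01, 0.83]
ft_force: [-7.9, -16.9, 7.6]
opening: 0.5
```

Run:
```python
from arc import *
s=r.read_state(); print(s["tcp_pos"],s["ft_force"],s["joint_pos"].round(2))
todo([470,85,300],np.pi-0.35)
```

```text
[480.06883475 122.77151441 189.98015393] [ -7.89630965 -16.86784558   7.61115032] [ 0.03  0.4   1.78 -0.01  0.96  0.78]
xyz [-0.3577  0.1845 -1.096 ] rot [-0.0012  0.0016 -0.3122]
```

Request:
jog_arm:
  plan:
    - {"rot": [0,0,0],"xyz": [-0.1,0,0],"jaw": 0}
    - {"rot": [0,0,0],"xyz": [-0.12,0,-0.3],"jaw": 0}
    - {"rot": [0,0,-0.03],"xyz": [-0.12,0,-0.7],"jaw": 0.3}
    - {"rot": [0,0,-0.06],"xyz": [-0.12,0,-1],"jaw": 0.5}
    - {"rot": [0,0,-0.09],"xyz": [-0.2,0.2,-1],"jaw": 0.5}
    - {"rot": [0,0,-0.12],"xyz": [-0.3,0.4,-1],"jaw": 0.5}
    - {"rot": [0,0,-0.15],"xyz": [-0.4,0.6,-1],"jaw": 0.5}
    - {"rot": [0,0,-0.18],"xyz": [-0.5,0.7,-1],"jaw": 0.5}
    - {"rot": [0,0,-0.21],"xyz": [-0.5,0.7,-1],"jaw": 0.5}
    - {"rot": [0,0,-0.24],"xyz": [-0.5,0.7,-1],"jaw": 0.5}
    - {"rot": [0,0,-0.27],"xyz": [-0.5,0.7,-1],"jaw": 0.5}
    - {"rot": [0,0,-0.3],"xyz": [-0.5,0.7,-1],"jaw": 0.5}

```text
time: 10.1
tcp_pos: [500.2, 43.1, 289.6]
tcp_rot: [3.14, 0.002, 2.708]
ft_force: [-0.2, 0.1, -0.9]
opening: 43.3
```

Run:
```python
from arc import *
s=r.read_state(); print(s["tcp_pos"],s["ft_force"],s["joint_pos"].round(2))
todo([440,-250,250],np.deg2rad(160.3))
for f,cols in(("w1",(250,300,350)),("t2",(300,360,400)),("w2",(260,330))):
    c=load(f); h=cv2.cvtColor(c["pixels"],cv2.COLOR_RGB2HSV)
    for u in cols:
        g=(h[:,u,0]>30)&(h[:,u,0]<50)&(h[:,u,1]>110)&(h[:,u,2]>100); g=np.convolve(g,np.ones(8),'valid')
        v=np.argmax(g>=7); print(f,u,v,plane(c,[(u,v)],0)[0].round())
snap("wrist","w4"); snap("scene","s4")
```

```text
[500.15822823  43.12618911 289.61917096] [-0.21662264  0.10058281 -0.86963766] [-0.14  0.28  1.65  0.    1.21 -1.27]
xyz [-0.6856 -2.9132  0.3933] rot [ 0.0002  0.0004 -0.0143]
w1 250 80 [ 578. -198.    0.]
w1 300 79 [ 580. -270.    0.]
w1 350 81 [ 577. -344.    0.]
t2 300 193 [ 582. -160.    0.]
t2 360 190 [ 580. -329.    0.]
t2 400 188 [ 579. -444.    0.]
w2 260 158 [466.  87.   0.]
w2 330 104 [546. -17.   0.]
```

View pics/w4.png

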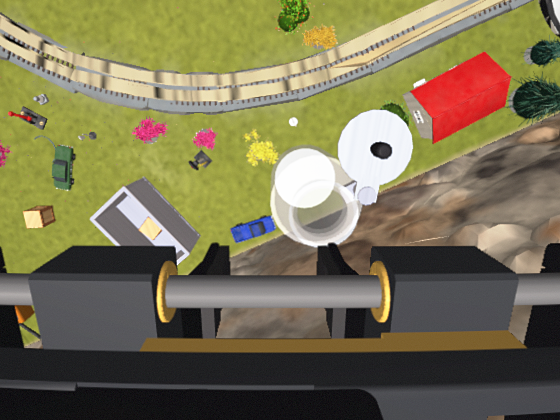

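Cover is wholly beside the mouth (disc centre (376,150), mouth flare about (320,210)). Grass ends at x≈580; I check where the rock stands at gripper height by triangulating texture.

Run:
```python
from h import *
def match(fa,fb,ra,rb):
    A,B=load(fa),load(fb); s=cv2.SIFT_create(2000,contrastThreshold=.02)
    def m(r): k=np.zeros((420,560),np.uint8); k[r[1]:r[3],r[0]:r[2]]=255; return k
    ka,da=s.detectAndCompute(cv2.cvtColor(A["pixels"],cv2.COLOR_RGB2GRAY),m(ra)); kb,db=s.detectAndCompute(cv2.cvtColor(B["pixels"],cv2.COLOR_RGB2GRAY),m(rb))
    g=[a for a,b in cv2.BFMatcher().knnMatch(da,db,k=2) if a.distance<.75*b.distance]
    P=tri(A,[ka[x.queryIdx].pt for x in g],B,[kb[x.trainIdx].pt for x in g]); P=P[(P[:,3]<8)&(P[:,0]>480)&(P[:,0]<1500)]
    print(fa,fb,len(P)); P=P[np.argsort(P[:,2])]; print(P[::max(1,len(P)//18)].round().tolist())
match("w1","w2",(0,0,560,90),(0,0,560,90))
match("t2","s2",(0,0,560,215),(80,0,560,270))
```

```text
w1 w2 20
[[688.0, 563.0, -986.0, 3.0], [681.0, -119.0, -715.0, 0.0], [678.0, 120.0, -630.0, 0.0], [649.0, -339.0, -630.0, 4.0], [685.0, -604.0, -629.0, 0.0], [668.0, -338.0, -601.0, 2.0], [678.0, -391.0, -592.0, 1.0], [692.0, -413.0, -444.0, 0.0], [689.0, -124.0, -125.0, 0.0], [683.0, -145.0, -121.0, 0.0], [578.0, -13.0, -8.0, 0.0], [575.0, -20.0, -0.0, 0.0], [574.0, -57.0, -0.0, 0.0], [570.0, -196.0, 0.0, 0.0], [567.0, 11.0, 10.0, 0.0], [569.0, -7.0, 16.0, 0.0], [590.0, -70.0, 80.0, 7.0], [550.0, -86.0, 344.0, 7.0], [484.0, 26.0, 989.0, 7.0], [484.0, 25.0, 995.0, 5.0]]
t2 s2 7
[[685.0, -675.0, 13.0, 0.0], [693.0, -638.0, 51.0, 1.0], [690.0, -659.0, 122.0, 5.0], [688.0, 139.0, 354.0, 0.0], [692.0, 129.0, 364.0, 2.0], [686.0, -490.0, 372.0, 0.0], [688.0, -486.0, 517.0, 1.0]]
```

The rock stands at x≈688; the board's edge is at 580. So there is room for the gripper. Now to crate B.

Request:
jog_arm:
  plan:
    - {"rot": [0,0,0],"xyz": [-0.12,-0.5,0],"jaw": 0.5}
    - {"rot": [0,0,0],"xyz": [-0.23,-1,0],"jaw": 0.5}

```text
time: 10.45
tcp_pos: [478.2, -57.8, 289.2]
tcp_rot: [3.141, 0.002, 2.699]
ft_force: [1.0, 0.1, 0.2]
opening: 43.8
```

Request:
jog_arm:
  plan:
    - {"rot": [0,0,0],"xyz": [-0.12,-0.5,0],"jaw": 0.5}
    - {"rot": [0,0,0],"xyz": [-0.23,-1,0],"jaw": 0.5}

```text
time: 10.7
tcp_pos: [456.0, -159.0, 289.2]
tcp_rot: [3.141, 0.002, 2.697]
ft_force: [0.9, 0.7, -0.3]
opening: 43.6
```

Request:
jog_arm:
  plan:
    - {"rot": [0,0,-0.007],"xyz": [-0.12,-0.45,0.2],"jaw": 0.5}
    - {"rot": [0,0,-0.014],"xyz": [-0.23,-0.9,0.4],"jaw": 0.5}
    - {"rot": [0,0,-0.014],"xyz": [-0.23,-0.9,0.4],"jaw": 0.5}

```text
time: 11.08
tcp_pos: [437.6, -251.3, 247.6]
tcp_rot: [3.141, -0.001, 2.781]
ft_force: [-0.5, 0.8, -0.4]
opening: 43.2
```

```bash
cat >> h.py <<'E'
def crate(c,P,z=30,rad=22,lo=(12,30,200),hi=(28,150,255)):
    x,y=np.int32(proj(c,[P[0],P[1],z])[0]); b=blobs(c,(max(x-rad,0),max(y-rad,0),x+rad,y+rad),lo,hi,20)
    if not b: print("none at",x,y); return
    q=max(b,key=cv2.contourArea); m=cv2.moments(q); print((x,y),(m["m10"]/m["m00"],m["m01"]/m["m00"]),m["m00"],rect(c,q,z))
    return (m["m10"]/m["m00"],m["m01"]/m["m00"])
E
python3 - <<'E'
from h import *
s=r.read_state(); print(s["tcp_pos"],s["tcp_rot"],s["joint_pos"].round(2))
c=snap("wrist","w5")
u=crate(c,(418,-264),rad=32); print(tri(c,[u],load("w1"),[(294.9,191.7)]))
crate(c,(510.6,-254),rad=30)
print(proj(c,[418,-264,30]))
E
```

```text
[ 437.64880833 -251.2516004   247.62327631] [ 3.14147009e+00 -6.06443485e-04  2.78101032e+00] [-0.74  0.33  1.7  -0.    1.11 -1.95]
(np.int32(255), np.int32(170)) (259.0577328276443, 172.01812052254527) 395.5 [ 421.3 -261.4   22.1   22.    69.3]
[[ 420.20676536 -261.83689544   37.37650733    2.51690951]]
(np.int32(292), np.int32(241)) (295.58903444929643, 243.17418728772438) 343.5 [ 513.3 -251.8   23.2   23.    16.1]
[[255.63448267 170.13844891]]
```

View pics/w5.png

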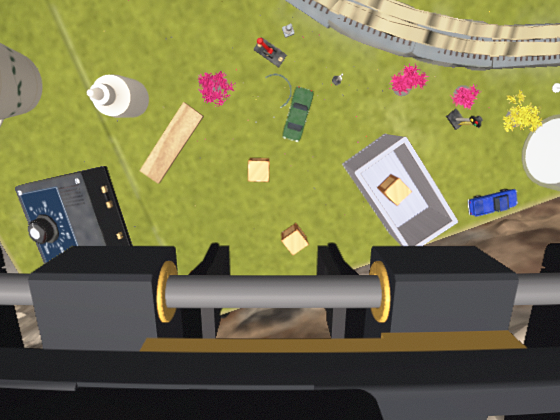

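Crates B (259,170) and A (295,242) visible, clear of sedan (298,113). The two opposite wrist headings differ by ~3 mm, so I use their mean: B (420,-262.5), A (512,-253).

```bash
python3 -c "
from h import *
todo([420,-262.5,14],np.deg2rad(159.5))"
```

```text
xyz [ 0.1233 -0.186   2.3419] rot [ 0.0001 -0.     -0.0002]
```

Request:
jog_arm:
  plan:
    - {"rot": [0,0,0],"xyz": [0.12,-0.19,0.5],"jaw": 0.5}
    - {"rot": [0,0,0],"xyz": [0.12,-0.19,1],"jaw": 0.5}
  force: 20

```text
time: 11.38
tcp_pos: [421.4, -262.6, 149.0]
tcp_rot: [-3.14, 0.004, 2.786]
ft_force: [0.5, -0.8, -0.3]
opening: 43.4
```

Request:
jog_arm:
  plan:
    - {"rot": [0,0,0],"xyz": [0,0,0.5],"jaw": 0.5}
    - {"rot": [0,0,0],"xyz": [0,0,1],"jaw": 0.5}
    - {"rot": [0,0,0],"xyz": [0,0,1],"jaw": 0.5}

```text
time: 11.75
tcp_pos: [419.3, -259.5, 46.0]
tcp_rot: [3.138, -0.007, 2.788]
ft_force: [0.3, 0.5, 0.5]
opening: 43.5
```

```bash
python3 -c "
from h import *
todo([420,-262.5,14],np.deg2rad(159.5))
c=snap('wrist','w6'); crate(c,(420,-262.5),rad=60)
snap('scene','s6'); cv2.imwrite('pics/w6c.png',np.hstack([c['pixels'][120:420,130:430,::-1],cv2.resize(load('s6')['pixels'][210:310,250:350,::-1],(300,300))]))"
```

```text
xyz [-0.0188 -0.0269  0.3194] rot [ 0.0006 -0.0011  0.0007]
(np.int32(268), np.int32(252)) (269.87029569892474, 252.28483422939067) 1488.0 [ 420.3 -261.4   22.1   22.4   68.2]
```

View pics/w6c.png

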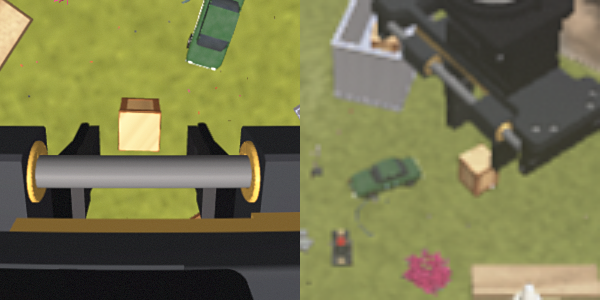

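Crate sits centred between the fingers; go down, grip, lift.

Request:
jog_arm:
  plan:
    - {"rot": [0,0,0],"xyz": [-0.02,-0.025,0.16],"jaw": 0.5}
    - {"rot": [0,0,0],"xyz": [-0.02,-0.025,0.32],"jaw": 0.5}
    - {"rot": [0,0,0],"xyz": [-0.02,-0.025,0.32],"jaw": 0.5}
    - {"rot": [0,0,0],"xyz": [-0.02,-0.025,0.32],"jaw": 0.1}
    - {"rot": [0,0,0],"xyz": [-0.02,-0.025,0.32],"jaw": 0.1}
    - {"rot": [0,0,0],"xyz": [-0.02,-0.025,0.32],"jaw": 0.1}
    - {"rot": [0,0,0],"xyz": [-0.02,-0.025,0.32],"jaw": 0.1}
    - {"rot": [0,0,0],"xyz": [-0.02,-0.025,0.32],"jaw": 0.1}
    - {"rot": [0,0,0],"xyz": [-0.02,-0.025,0],"jaw": 0.1}
    - {"rot": [0,0,0],"xyz": [-0.02,-0.025,-0.5],"jaw": 0.1}
    - {"rot": [0,0,0],"xyz": [-0.02,-0.025,-1],"jaw": 0.1}
  force: 20

```text
time: 13.22
tcp_pos: [421.3, -265.1, 149.2]
tcp_rot: [3.141, -0.001, 2.788]
ft_force: [-0.6, -0.6, -0.2]
opening: 22.0
```

```bash
python3 -c "
from h import *
todo([519,77.5,260],np.pi-.35)"
```

```text
xyz [ 0.2715  3.5532 -1.1054] rot [ 0.0001 -0.0002 -0.0006]
```

Request:
jog_arm:
  plan:
    - {"rot": [0,0,0],"xyz": [0.05,0.3,-0.5],"jaw": 0.1}
    - {"rot": [0,0,0],"xyz": [0.1,0.6,-1],"jaw": 0.1}
    - {"rot": [0,0,0],"xyz": [0.1,1,-1.0],"jaw": 0.1}

```text
time: 13.6
tcp_pos: [449.2, -169.1, 252.3]
tcp_rot: [-3.139, 0.01, 2.787]
ft_force: [0.0, -0.4, -0.7]
opening: 21.7
```

Request:
jog_arm:
  plan:
    - {"rot": [0,0,0],"xyz": [0.05,0.5,-0.1],"jaw": 0.1}
    - {"rot": [0,0,0],"xyz": [0.1,1,-0.1],"jaw": 0.1}

```text
time: 13.85
tcp_pos: [472.7, -69.7, 259.0]
tcp_rot: [-3.142, 0.002, 2.787]
ft_force: [0.0, -0.5, 0.2]
opening: 21.7
```

Request:
jog_arm:
  plan:
    - {"rot": [0,0,0],"xyz": [0,0.5,0],"jaw": 0.1}
    - {"rot": [0,0,0],"xyz": [0,1,0],"jaw": 0.1}

```text
time: 14.1
tcp_pos: [506.9, 24.5, 258.2]
tcp_rot: [-3.141, -0.0, 2.788]
ft_force: [-0.1, -0.9, 0.6]
opening: 21.6
```

Request:
jog_arm:
  plan:
    - {"rot": [0,0,0],"xyz": [0.03,0.25,0],"jaw": 0.1}
    - {"rot": [0,0,0],"xyz": [0.07,0.55,0],"jaw": 0.1}
    - {"rot": [0,0,0],"xyz": [0.07,0.55,0],"jaw": 0.1}
    - {"rot": [0,0,0],"xyz": [0.07,0.55,0],"jaw": 0.1}

```text
time: 14.6
tcp_pos: [518.8, 76.5, 258.0]
tcp_rot: [-3.141, -0.001, 2.788]
ft_force: [0.2, 0.5, -0.5]
opening: 21.7
```

```bash
python3 -c "
from h import *
todo([519,77.5,186],np.pi-.35); print(r.read_state()['tcp_pos'])
c=snap('wrist','w7'); S=snap('scene','s7'); snap('top','t7'); print(proj(c,[519,77.5,178]))
cv2.imwrite('pics/w7c.png',np.hstack([c['pixels'][120:420,130:430,::-1],cv2.resize(S['pixels'][80:230,150:300,::-1],(300,300)),cv2.resize(load('t7')['pixels'][130:255,140:265,::-1],(300,300))[:,:200]]))"
```

```text
xyz [0.0016 0.0105 0.7198] rot [-0.0001 -0.0001 -0.0005]
[518.84859813  76.50405595 257.97901349]
[[274.36719837 217.01426207]]
```

View pics/w7c.png

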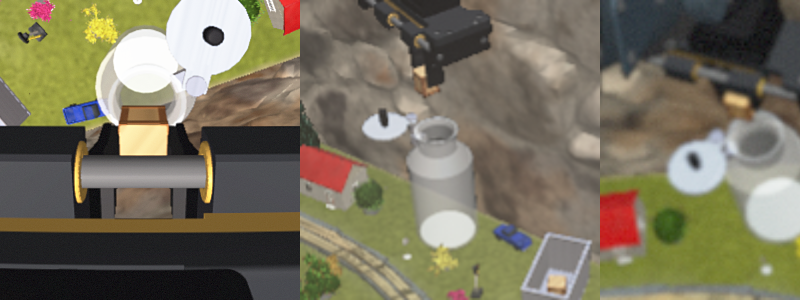

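Crate held and protruding below the fingers; mouth rim at about (218,146) in the scene view and (207.5,188) in the top view. I check its centre from those.

```bash
python3 -c "
from h import *
S,T=load('s7'),load('t7')
print(plane(S,[(218,146.5)],178),plane(T,[(207.5,188.3)],178),tri(S,[(218,146.5)],T,[(207.5,188.3)]))
cv2.imwrite('pics/m.png',np.hstack([cv2.resize(S['pixels'][125:170,195:240,::-1],(400,400)),cv2.resize(T['pixels'][165:210,185:230,::-1],(400,400))]))"
```

```text
[[516.41947806  70.41819337 178.        ]] [[516.26653125  70.7471688  178.        ]] [[5.16588485e+02 7.07378342e+01 1.77674642e+02 2.83321751e-01]]
```

View pics/m.png

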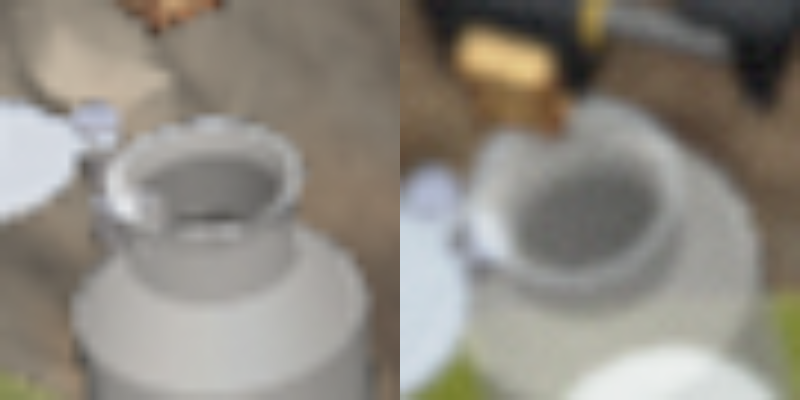

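```bash
python3 -c "
from h import *
S,T=load('s7'),load('t7')
u,v=(217.7,144.6),(204.8,186.6)
print(plane(S,[u],177),plane(T,[v],177),tri(S,[u],T,[v]))
a=np.linspace(0,6.283,9)[:-1]
for C in [(519,77.5),(517,75)]:
  P=np.c_[C[0]+29*np.cos(a),C[1]+29*np.sin(a),178+0*a]
  for c,o in((S,(195,125)),(T,(185,165))): q=(proj(c,P)-o)*8.89; print(C,q.min(0).round(),q.max(0).round())
"
```

```text
[[523.52584003  77.00977405 177.        ]] [[521.93648302  77.44785039 177.        ]] [[522.66627114  77.1273467  177.00278227   1.47249594]]
(519, 77.5) [ 91. 121.] [290. 238.]
(519, 77.5) [ 68. 106.] [283. 295.]
(517, 75) [ 93. 127.] [293. 245.]
(517, 75) [ 77. 112.] [292. 302.]
```

Request:
jog_arm:
  plan:
    - {"rot": [0,0,0],"xyz": [-0.014,0.01,0.35],"jaw": 0.1}
    - {"rot": [0,0,0],"xyz": [-0.014,0.01,0.6],"jaw": 0.1}
    - {"rot": [0,0,0],"xyz": [-0.014,0.01,0.71],"jaw": 0.1}
    - {"rot": [0,0,0],"xyz": [-0.014,0.01,0.71],"jaw": 0.1}
    - {"rot": [0,0,0],"xyz": [-0.014,0.01,0.71],"jaw": 0.35}
    - {"rot": [0,0,0],"xyz": [-0.014,0.01,0.71],"jaw": 0.35}
    - {"rot": [0,0,0],"xyz": [-0.014,0.01,0.71],"jaw": 0.35}
    - {"rot": [0,0,0],"xyz": [-0.014,0.01,0.6],"jaw": 0.35}
    - {"rot": [0,0,0],"xyz": [-0.014,0.01,0.2],"jaw": 0.35}
    - {"rot": [0,0,0],"xyz": [-0.014,0.01,-0.2],"jaw": 0.4}

```text
time: 16.0
tcp_pos: [520.8, 77.4, 279.8]
tcp_rot: [-3.142, -0.0, 2.788]
ft_force: [-0.5, -0.8, 0.1]
opening: 32.9
```

```bash
python3 -c "
from h import *
c=snap('scene','s8');T=snap('top','t8')
for f,c in(('s',c),('t',T)):
  p=np.int32(proj(c,[520,77,15])[0]);print(f,[ (q[:,0].mean(0).round(),cv2.contourArea(q)) for q in blobs(c,(p[0]-40,p[1]-40,p[0]+40,p[1]+40),(8,40,90),(28,255,255),10)],p)
  crate(c,(512,-253),rad=18); crate(c,(420,-262.5),rad=14)
todo([512,-253,258],np.deg2rad(195.8))
cv2.imwrite('pics/s8c.png',np.hstack([cv2.resize(load('s8')['pixels'][130:210,180:260,::-1],(400,400)),cv2.resize(T['pixels'][160:240,180:260,::-1],(400,400))]))"
```

```text
s [(array([196., 221.]), 303.0), (array([221., 211.]), 86.0), (array([225., 193.]), 28.5), (array([251., 173.]), 858.0), (array([201., 161.]), 90.0)] [222 192]
(np.int32(324), np.int32(236)) (325.75105485232064, 237.95358649789029) 39.5 [ 509.1 -258.3   20.5   19.9   28.7]
none at 309 262
t [(array([193., 255.]), 87.0), (array([233., 234.]), 12.0), (array([225., 233.]), 14.0), (array([215., 216.]), 53.5), (array([236., 186.]), 621.0), (array([184., 182.]), 182.0)] [214 216]
(np.int32(336), np.int32(208)) (337.2682926829268, 210.26422764227638) 41.0 [ 507.6 -253.7   20.1   21.1   16. ]
none at 344 240
xyz [-1.0256 -3.1424  0.258 ] rot [-0.      0.0018 -0.1001]
```

View pics/s8c.png

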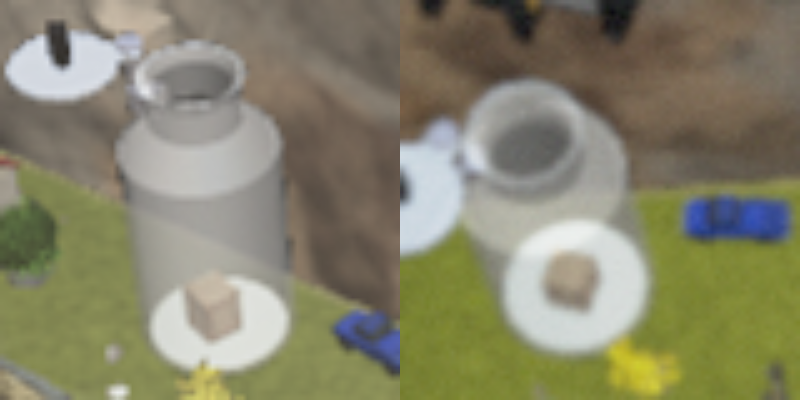

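Crate B lies in the jar. I have viewed 14 pictures, so I go by numbers now. Next crate A.

Request:
jog_arm:
  plan:
    - {"rot": [0,0,0],"xyz": [-0.16,-0.5,0],"jaw": 0.5}
    - {"rot": [0,0,0],"xyz": [-0.32,-1,0],"jaw": 0.5}

```text
time: 16.35
tcp_pos: [516.1, -28.0, 278.6]
tcp_rot: [3.142, 0.001, 2.79]
ft_force: [0.5, -0.4, 0.3]
opening: 42.1
```

Request:
jog_arm:
  plan:
    - {"rot": [0,0,0],"xyz": [-0.16,-0.5,0],"jaw": 0.5}
    - {"rot": [0,0,0],"xyz": [-0.32,-1,0],"jaw": 0.5}

```text
time: 16.6
tcp_pos: [511.3, -133.8, 278.3]
tcp_rot: [3.141, -0.0, 2.788]
ft_force: [0.3, 0.4, 0.4]
opening: 43.6
```

Request:
jog_arm:
  plan:
    - {"rot": [0,0,-0.025],"xyz": [-0.18,-0.5,0.15],"jaw": 0.5}
    - {"rot": [0,0,-0.05],"xyz": [-0.37,-1,0.3],"jaw": 0.5}
    - {"rot": [0,0,-0.075],"xyz": [-0.37,-1,0.6],"jaw": 0.5}
    - {"rot": [0,0,-0.1],"xyz": [-0.37,-1,0.8],"jaw": 0.5}
    - {"rot": [0,0,-0.1],"xyz": [-0.37,-1,0.8],"jaw": 0.5}

```text
time: 17.23
tcp_pos: [510.4, -238.3, 196.5]
tcp_rot: [3.138, -0.003, -2.869]
ft_force: [-0.5, 0.1, 0.1]
opening: 43.8
```

```bash
python3 -c "
from h import *
c=snap('wrist','w9'); print(r.read_state()['tcp_pos'],r.read_state()['joint_pos'].round(2))
u=crate(c,(512,-253),rad=45); print(tri(c,[u],load('w5'),[(295.6,243.2)]),tri(c,[u],load('w1'),[(289,128)]))
todo([512,-253,14],np.deg2rad(195.9))"
```

```text
[ 511.41284586 -238.75960412  197.83132696] [-0.63  0.48  1.61  0.    1.05 -2.48]
(np.int32(257), np.int32(190)) (259.46528463310295, 191.2464626521882) 506.5 [ 512.7 -251.1   22.5   22.2   15.5]
[[ 5.11216190e+02 -2.51312098e+02  3.52473287e+01  1.31011827e-01]] [[ 510.63485534 -252.37204663   39.57094546    2.13044364]]
xyz [ 0.0306 -0.1414  1.8381] rot [ 0.0002 -0.0002 -0.0009]
```

Request:
jog_arm:
  plan:
    - {"rot": [0,0,0],"xyz": [0.03,-0.135,0.5],"jaw": 0.5}
    - {"rot": [0,0,0],"xyz": [0.03,-0.135,1],"jaw": 0.5}
    - {"rot": [0,0,0],"xyz": [0.03,-0.135,1],"jaw": 0.5}
    - {"rot": [0,0,0],"xyz": [0.03,-0.135,1],"jaw": 0.5}

```text
time: 17.77
tcp_pos: [514.0, -253.5, 100.3]
tcp_rot: [-3.139, 0.002, -2.867]
ft_force: [0.1, -0.0, 0.3]
opening: 43.3
```

```bash
python3 -c "
from h import *
c=snap('wrist','w10'); crate(c,(512,-253),rad=60)
todo([512,-252.5,14],np.deg2rad(195.7))"
```

```text
(np.int32(275), np.int32(218)) (277.52213333333333, 219.05173333333335) 937.5 [ 512.3 -251.3   22.6   22.    15.3]
xyz [0.022  0.0222 0.8682] rot [-0.0006  0.0005  0.0001]
```

Request:
jog_arm:
  plan:
    - {"rot": [0,0,0],"xyz": [0.02,0.02,0.5],"jaw": 0.5}
    - {"rot": [0,0,0],"xyz": [0.02,0.02,0.86],"jaw": 0.5}
    - {"rot": [0,0,0],"xyz": [0.02,0.02,0.86],"jaw": 0.5}
    - {"rot": [0,0,0],"xyz": [0.02,0.02,0.86],"jaw": 0.1}
    - {"rot": [0,0,0],"xyz": [0.02,0.02,0.86],"jaw": 0.1}
    - {"rot": [0,0,0],"xyz": [0.02,0.02,0.86],"jaw": 0.1}
    - {"rot": [0,0,0],"xyz": [0.02,0.02,0.86],"jaw": 0.1}
    - {"rot": [0,0,0],"xyz": [0.02,0.02,0.5],"jaw": 0.1}
    - {"rot": [0,0,0],"xyz": [0.02,0.02,0],"jaw": 0.1}
    - {"rot": [0,0,0],"xyz": [0.02,0.02,-0.5],"jaw": 0.1}
    - {"rot": [0,0,0],"xyz": [0.02,0.02,-1],"jaw": 0.1}
  force: 20

```text
time: 19.2
tcp_pos: [509.8, -251.2, 200.1]
tcp_rot: [-3.142, 0.0, -2.867]
ft_force: [0.2, 0.1, -0.1]
opening: 21.8
```

```bash
python3 -c "
from h import *
todo([520.5,77,258],2.788)
c=snap('wrist','w11')
h=cv2.cvtColor(c['pixels'],cv2.COLOR_RGB2HSV)
for q in blobs(c,(230,200,330,420),(10,30,130),(28,200,255),60): print(cv2.boundingRect(q),cv2.contourArea(q))"
```

```text
xyz [-0.9932  3.1304 -0.5791] rot [-0.   0.   0.1]
(231, 340, 100, 13) 1148.0
(248, 309, 54, 25) 947.5
(249, 253, 51, 24) 1015.5
(258, 237, 34, 15) 434.5
```

Request:
jog_arm:
  plan:
    - {"rot": [0,0,0.025],"xyz": [0,0,-0.4],"jaw": 0.1}
    - {"rot": [0,0,0.05],"xyz": [-0.1,0.3,-0.58],"jaw": 0.1}
    - {"rot": [0,0,0.075],"xyz": [-0.2,0.7,-0.58],"jaw": 0.1}
    - {"rot": [0,0,0.1],"xyz": [-0.3,1,-0.58],"jaw": 0.1}

```text
time: 19.75
tcp_pos: [511.3, -145.6, 256.6]
tcp_rot: [3.141, 0.0, 2.783]
ft_force: [-0.0, 0.3, -0.4]
opening: 21.9
```

```bash
python3 -c "
from h import *
todo([520.5,77,258],2.788)"
```

```text
xyz [ 0.6954  2.1162 -0.0135] rot [ 0.      0.     -0.0008]
```

Request:
jog_arm:
  plan:
    - {"rot": [0,0,0],"xyz": [0.16,0.5,0],"jaw": 0.1}
    - {"rot": [0,0,0],"xyz": [0.33,1,0],"jaw": 0.1}

```text
time: 20.0
tcp_pos: [515.4, -40.5, 256.3]
tcp_rot: [3.141, 0.0, 2.787]
ft_force: [2.1, 0.7, -0.3]
opening: 22.1
```

Request:
jog_arm:
  plan:
    - {"rot": [0,0,0],"xyz": [0.18,0.5,0],"jaw": 0.1}
    - {"rot": [0,0,0],"xyz": [0.36,1,0],"jaw": 0.1}
    - {"rot": [0,0,0],"xyz": [0.36,1,0],"jaw": 0.1}
    - {"rot": [0,0,0],"xyz": [0.36,1,0],"jaw": 0.1}

```text
time: 20.5
tcp_pos: [516.3, 64.2, 256.3]
tcp_rot: [-3.141, 0.0, 2.789]
ft_force: [0.1, -0.8, -0.7]
opening: 21.9
```

```bash
python3 -c "
from h import *
todo([520.5,77,188],2.788)"
```

```text
xyz [0.0049 0.1355 0.6824] rot [-0.0001  0.      0.0001]
```

Request:
jog_arm:
  plan:
    - {"rot": [0,0,0],"xyz": [0.005,0.135,0.2],"jaw": 0.1}
    - {"rot": [0,0,0],"xyz": [0.005,0.135,0.5],"jaw": 0.1}
    - {"rot": [0,0,0],"xyz": [0.005,0.135,0.69],"jaw": 0.1}
    - {"rot": [0,0,0],"xyz": [0.005,0.135,0.69],"jaw": 0.1}
    - {"rot": [0,0,0],"xyz": [0.005,0.135,0.69],"jaw": 0.35}
    - {"rot": [0,0,0],"xyz": [0.005,0.135,0.69],"jaw": 0.35}
    - {"rot": [0,0,0],"xyz": [0.005,0.135,0.69],"jaw": 0.35}
    - {"rot": [0,0,0],"xyz": [0.005,0.135,0.6],"jaw": 0.35}
    - {"rot": [0,0,0],"xyz": [0.005,0.135,0.2],"jaw": 0.35}
    - {"rot": [0,0,0],"xyz": [0.005,0.135,-0.2],"jaw": 0.35}

```text
time: 21.75
tcp_pos: [520.4, 77.4, 277.7]
tcp_rot: [-3.142, -0.0, 2.788]
ft_force: [-0.1, 0.5, -0.4]
opening: 30.4
```

```bash
python3 -c "
from h import *
S=snap('scene','s12');T=snap('top','t12')
for a,b in(('s8',S),('t8',T)):
  A=load(a); d=cv2.absdiff(A['pixels'],b['pixels']).max(2)>40; p=np.int32(proj(b,[520,77,15])[0])
  w=d[p[1]-18:p[1]+14,p[0]-14:p[0]+14]; print(w.sum(), np.argwhere(w).mean(0) if w.any() else '')
  x,y=np.int32(proj(b,[512,-253,30])[0]); print('A left?',d[y-8:y+8,x-8:x+8].sum())
  crate(b,(494,-126.7),z=34,rad=10)
todo([494.5,-126.7,278],np.deg2rad(115))"
```

```text
80 [22.925 20.55 ]
A left? 74
(np.int32(278), np.int32(220)) (279.24200913242004, 221.52511415525112) 36.5 [ 491.7 -130.5   18.1   20.7   32.3]
119 [19.         20.14285714]
A left? 79
(np.int32(290), np.int32(217)) (290.69579288025886, 218.09385113268607) 51.5 [ 491.  -127.4   23.1   21.1   27.3]
xyz [-0.4299 -2.0161  0.0345] rot [0.0012 0.0014 0.1244]
```

Both views show a second crate in the jar and A's place empty. Next the tin's crate.

Request:
jog_arm:
  plan:
    - {"rot": [0,0,0],"xyz": [-0.1,-0.5,0],"jaw": 0.45}
    - {"rot": [0,0,0],"xyz": [-0.22,-1,0],"jaw": 0.45}

```text
time: 22.1
tcp_pos: [506.2, -24.5, 276.5]
tcp_rot: [-3.142, 0.0, 2.791]
ft_force: [0.7, -0.7, -0.1]
opening: 37.9
```

Request:
jog_arm:
  plan:
    - {"rot": [0,0,0.025],"xyz": [-0.1,-0.5,0.2],"jaw": 0.45}
    - {"rot": [0,0,0.05],"xyz": [-0.21,-1,0.5],"jaw": 0.45}
    - {"rot": [0,0,0.075],"xyz": [-0.21,-1,0.8],"jaw": 0.45}
    - {"rot": [0,0,0.1],"xyz": [-0.21,-1,1],"jaw": 0.45}
    - {"rot": [0,0,0.124],"xyz": [-0.21,-1,1],"jaw": 0.45}
    - {"rot": [0,0,0.124],"xyz": [-0.21,-1,1],"jaw": 0.45}

```text
time: 22.85
tcp_pos: [491.4, -125.1, 175.9]
tcp_rot: [-3.141, -0.001, 2.011]
ft_force: [1.0, -0.3, -0.0]
opening: 39.5
```

```bash
python3 -c "
from h import *
c=snap('wrist','w13'); print(r.read_state()['tcp_pos'],r.read_state()['joint_pos'].round(2))
u=crate(c,(494,-127),z=34,rad=45); print(tri(c,[u],load('w1'),[(199.6,140.3)]),tri(c,[u],load('w2'),[(408,140)]))
q=blobs(c,(150,120,420,260),(95,3,60),(140,60,255),200); h=cv2.convexHull(max(q,key=cv2.contourArea)); print(rect(c,h,67.5),cv2.boundingRect(h))
todo([494.5,-126.7,18],np.deg2rad(115))
cv2.imwrite('pics/w13v.png',c['pixels'][:,:,::-1])"
```

```text
[ 491.66621922 -125.18971899  176.23829326] [-0.47  0.44  1.77 -0.    0.93 -0.91]
(np.int32(273), np.int32(201)) (276.8880994671403, 200.7338661930136) 563.0 [ 496.3 -125.5   21.6   22.    25.2]
[[ 495.06192646 -126.10860259   32.26133259    2.62988665]] [[ 4.95983026e+02 -1.25037508e+02  3.50583854e+01  4.18137598e-02]]
[ 494.5 -126.5  107.5   59.4   15.7] (205, 164, 143, 88)
xyz [-0.0258  0.0194  1.5824] rot [-0.     -0.      0.0007]
```

```bash
python3 -c "
from h import *
todo([495,-125.4,18],np.deg2rad(115.2))"
```

```text
xyz [-0.0162  0.0294  1.5824] rot [-0.     -0.      0.0002]
```

Request:
jog_arm:
  plan:
    - {"rot": [0,0,0],"xyz": [-0.016,0.03,0.4],"jaw": 0.45}
    - {"rot": [0,0,0],"xyz": [-0.016,0.03,0.8],"jaw": 0.45}
    - {"rot": [0,0,0],"xyz": [-0.016,0.03,0.8],"jaw": 0.45}
    - {"rot": [0,0,0],"xyz": [-0.016,0.03,0.8],"jaw": 0.45}

```text
time: 23.4
tcp_pos: [495.9, -125.7, 97.3]
tcp_rot: [3.14, 0.001, 2.01]
ft_force: [0.9, -0.4, -0.1]
opening: 39.2
```

```bash
python3 -c "
from h import *
todo([495,-125.4,18],np.deg2rad(115.2))"
```

```text
xyz [ 0.0078 -0.0078  0.7934] rot [ 0.0002  0.0002 -0.0001]
```

Request:
jog_arm:
  plan:
    - {"rot": [0,0,0],"xyz": [0.008,-0.008,0.4],"jaw": 0.45}
    - {"rot": [0,0,0],"xyz": [0.008,-0.008,0.79],"jaw": 0.45}
    - {"rot": [0,0,0],"xyz": [0.008,-0.008,0.79],"jaw": 0.45}
    - {"rot": [0,0,0],"xyz": [0.008,-0.008,0.79],"jaw": 0.1}
    - {"rot": [0,0,0],"xyz": [0.008,-0.008,0.79],"jaw": 0.1}
    - {"rot": [0,0,0],"xyz": [0.008,-0.008,0.79],"jaw": 0.1}
    - {"rot": [0,0,0],"xyz": [0.008,-0.008,0.79],"jaw": 0.1}
    - {"rot": [0,0,0],"xyz": [0.008,-0.008,0.4],"jaw": 0.1}
    - {"rot": [0,0,0],"xyz": [0.008,-0.008,0],"jaw": 0.1}
    - {"rot": [0,0,0],"xyz": [0.008,-0.008,-0.5],"jaw": 0.1}
    - {"rot": [0,0,0],"xyz": [0.008,-0.008,-1],"jaw": 0.1}
  force: 20

```text
time: 24.78
tcp_pos: [493.7, -124.8, 198.4]
tcp_rot: [3.141, 0.0, 2.009]
ft_force: [0.2, 0.3, 0.3]
opening: 21.5
```

```bash
python3 -c "
from h import *
todo([520.5,77,258],2.788)
c=snap('wrist','w14')
for q in blobs(c,(230,200,330,420),(10,30,130),(28,200,255),60): print(cv2.boundingRect(q),cv2.contourArea(q))"
```

```text
xyz [ 1.7137  1.0994 -0.5967] rot [ 0.00e+00  1.00e-04 -1.24e-01]
(231, 309, 100, 44) 1286.0
(249, 250, 51, 27) 1105.5
(255, 234, 41, 15) 409.0
```

Request:
jog_arm:
  plan:
    - {"rot": [0,0,0],"xyz": [0.1,0.1,-0.5],"jaw": 0.1}
    - {"rot": [0,0,0],"xyz": [0.5,0.33,-0.6],"jaw": 0.1}
    - {"rot": [0,0,0],"xyz": [0.9,0.57,-0.6],"jaw": 0.1}

```text
time: 25.2
tcp_pos: [508.2, -18.7, 258.3]
tcp_rot: [3.138, 0.003, 2.007]
ft_force: [0.5, 0.3, -0.9]
opening: 22.0
```

Request:
jog_arm:
  plan:
    - {"rot": [0,0,-0.025],"xyz": [0.4,0.3,0],"jaw": 0.1}
    - {"rot": [0,0,-0.05],"xyz": [0.78,0.53,0],"jaw": 0.1}
    - {"rot": [0,0,-0.075],"xyz": [0.78,0.53,0],"jaw": 0.1}
    - {"rot": [0,0,-0.1],"xyz": [0.78,0.53,0],"jaw": 0.1}
    - {"rot": [0,0,-0.124],"xyz": [0.78,0.53,0],"jaw": 0.1}
    - {"rot": [0,0,-0.124],"xyz": [0.78,0.53,0],"jaw": 0.1}

```text
time: 25.95
tcp_pos: [522.0, 73.9, 256.5]
tcp_rot: [3.141, 0.0, 2.786]
ft_force: [-0.3, -0.4, -0.4]
opening: 21.8
```

```bash
python3 -c "
from h import *
todo([520.5,77,188],2.788)"
```

```text
xyz [0.0254 0.0236 0.6848] rot [ 0.      0.     -0.0003]
```

Request:
jog_arm:
  plan:
    - {"rot": [0,0,0],"xyz": [0.025,0.025,0.2],"jaw": 0.1}
    - {"rot": [0,0,0],"xyz": [0.025,0.025,0.5],"jaw": 0.1}
    - {"rot": [0,0,0],"xyz": [0.025,0.025,0.69],"jaw": 0.1}
    - {"rot": [0,0,0],"xyz": [0.025,0.025,0.69],"jaw": 0.1}
    - {"rot": [0,0,0],"xyz": [0.025,0.025,0.69],"jaw": 0.35}
    - {"rot": [0,0,0],"xyz": [0.025,0.025,0.69],"jaw": 0.35}
    - {"rot": [0,0,0],"xyz": [0.025,0.025,0.69],"jaw": 0.35}
    - {"rot": [0,0,0],"xyz": [0.025,0.025,0.6],"jaw": 0.35}
    - {"rot": [0,0,0],"xyz": [0.025,0.025,0.2],"jaw": 0.35}
    - {"rot": [0,0,0],"xyz": [0.025,0.025,-0.2],"jaw": 0.35}

```text
time: 27.2
tcp_pos: [520.7, 77.0, 277.7]
tcp_rot: [-3.142, -0.0, 2.788]
ft_force: [0.5, 0.0, -0.3]
opening: 30.7
```

```bash
python3 -c "
from h import *
S=snap('scene','s15');T=snap('top','t15')
print(proj(S,[530,-382,40]),proj(T,[530,-382,40]))
c=load('w1')
for f,c in(('w1',c),('s15',S),('t15',T)):
  p=np.int32(proj(c,[528,-380,40])[0]); h=cv2.cvtColor(c['pixels'],cv2.COLOR_RGB2HSV)
  q=blobs(c,(p[0]-22,p[1]-22,p[0]+22,p[1]+22),(0,0,215),(180,40,255),8)
  for k in q: m=cv2.moments(k);u=(m['m10']/m['m00'],m['m01']/m['m00']);print(f,u,m['m00'],plane(c,[u],40),rect(c,k,40))
cv2.imwrite('pics/s15c.png',np.hstack([cv2.resize(S['pixels'][130:210,180:260,::-1],(400,400)),cv2.resize(T['pixels'][160:240,180:260,::-1],(400,400))]))
"
```

```text
[[376.31467032 250.27143901]] [[383.93463566 198.16625529]]
w1 (381.337899543379, 118.42465753424658) 219.0 [[ 524.4754872  -381.29066769   40.        ]] [ 524.3 -381.6   24.1   22.6   48. ]
s15 (376.02222222222224, 252.74444444444444) 45.0 [[ 522.45196118 -384.6080688    40.        ]] [ 523.1 -384.3   22.5   18.7   24.3]
t15 (384.1223628691983, 201.0084388185654) 39.5 [[ 521.44761439 -381.12708636   40.        ]] [ 521.5 -381.    22.    18.1   86.1]
```

View pics/s15c.png

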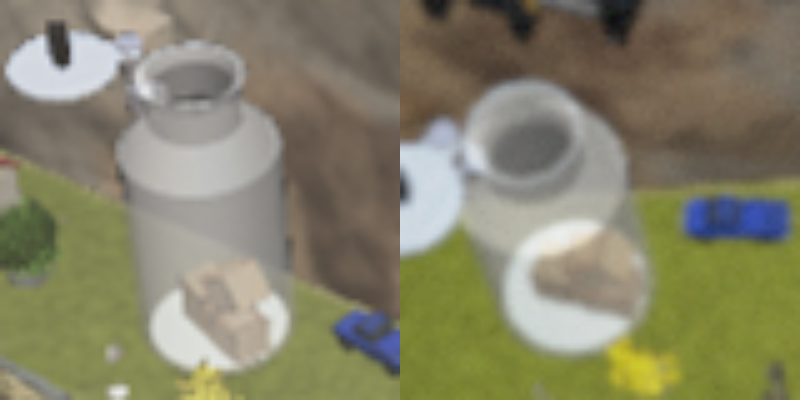

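All three crates lie in the jar. Now the bottle.

```bash
python3 -c "
from h import *
todo([500,-362,230],2.4)"
```

```text
xyz [-1.2877 -4.2028  0.516 ] rot [0.0008 0.0016 0.0618]
```

Request:
jog_arm:
  plan:
    - {"rot": [0,0,0],"xyz": [-0.15,-0.5,0],"jaw": 0.5}
    - {"rot": [0,0,0],"xyz": [-0.3,-1,0],"jaw": 0.5}

```text
time: 27.55
tcp_pos: [514.2, -27.7, 276.5]
tcp_rot: [-3.142, 0.001, 2.79]
ft_force: [1.1, 0.2, -0.3]
opening: 40.6
```

Request:
jog_arm:
  plan:
    - {"rot": [0,0,0],"xyz": [-0.15,-0.5,0],"jaw": 0.5}
    - {"rot": [0,0,0],"xyz": [-0.3,-1,0],"jaw": 0.5}

```text
time: 27.8
tcp_pos: [507.4, -132.8, 276.2]
tcp_rot: [3.141, -0.0, 2.788]
ft_force: [0.7, -0.6, -0.8]
opening: 43.4
```

Request:
jog_arm:
  plan:
    - {"rot": [0,0,0],"xyz": [-0.15,-0.5,0],"jaw": 0.5}
    - {"rot": [0,0,0],"xyz": [-0.3,-1,0],"jaw": 0.5}

```text
time: 28.05
tcp_pos: [500.9, -237.1, 276.1]
tcp_rot: [3.141, -0.0, 2.788]
ft_force: [0.7, 0.9, -0.9]
opening: 43.4
```

Request:
jog_arm:
  plan:
    - {"rot": [0,0,0.025],"xyz": [-0.2,-0.55,0.2],"jaw": 0.5}
    - {"rot": [0,0,0.05],"xyz": [-0.4,-1,0.5],"jaw": 0.5}
    - {"rot": [0,0,0.062],"xyz": [-0.4,-1,0.5],"jaw": 0.5}
    - {"rot": [0,0,0.062],"xyz": [-0.4,-1,0.5],"jaw": 0.5}

```text
time: 28.55
tcp_pos: [503.7, -343.6, 225.3]
tcp_rot: [3.141, -0.002, 2.398]
ft_force: [-0.6, -0.0, 0.2]
opening: 43.4
```

```bash
python3 -c "
from h import *
s=r.read_state();print(s['tcp_pos'],s['tcp_rot'],s['joint_pos'].round(2))
c=snap('wrist','w16'); p=proj(c,[526,-380,40])[0];print(p); x,y=np.int32(p)
h=cv2.cvtColor(c['pixels'],cv2.COLOR_RGB2HSV); print(h[y,x-18:x+19:3].tolist()); print(h[y-18:y+19:3,x].tolist())
cv2.imwrite('pics/w16c.png',np.hstack([c['pixels'][90:420,100:430,::-1],cv2.resize(c['pixels'][y-35:y+35,x-35:x+35,::-1],(330,330),interpolation=cv2.INTER_CUBIC)]))"
```

```text
[ 503.70013739 -343.55879041  225.3044134 ] [ 3.14138592e+00 -1.99843293e-03  2.39805083e+00] [-0.78  0.5   1.47  0.    1.17 -1.61]
[261.27362824 227.51769219]
[[32, 151, 191], [32, 149, 188], [17, 111, 233], [0, 0, 255], [0, 0, 255], [0, 0, 255], [0, 0, 255], [0, 0, 255], [0, 0, 255], [0, 0, 255], [13, 145, 245], [14, 215, 234], [32, 148, 181]]
[[14, 213, 217], [18, 194, 254], [10, 36, 171], [0, 0, 255], [0, 0, 255], [0, 0, 255], [0, 0, 255], [0, 0, 255], [0, 0, 255], [0, 0, 255], [23, 107, 129], [132, 16, 79], [31, 146, 180]]
```

View pics/w16c.png

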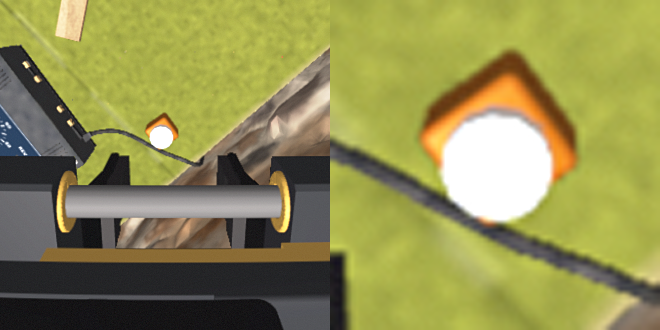

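Bottle corner points to the robot, cap at (261,228), a thin cable lies on the board just beyond it. I keep the fingertips 12 mm up to stay above the cable. That was the last picture to view.

Run:
```python
from h import *
c=load("w16")
P=plane(c,[(246.2,220),(265.3,203.7),(278.2,224.3)],0)[:,:2]
print(P.round(1),np.linalg.norm(np.diff(P,axis=0),axis=1),[np.rad2deg(np.arctan2(*(d[::-1]))).round(1) for d in np.diff(P,axis=0)])
h=cv2.cvtColor(c["pixels"],cv2.COLOR_RGB2HSV); m=cv2.inRange(h,np.array((5,120,100)),np.array((22,255,255)))|cv2.inRange(h,np.array((0,0,225)),np.array((180,40,255)))
k=np.zeros_like(m);k[195:245,238:288]=m[195:245,238:288]; q=max(cv2.findContours(k,0,cv2.CHAIN_APPROX_NONE)[0],key=cv2.contourArea)
print(rect(c,q,0),rect(c,q,15),rect(c,q,27))
w=max(blobs(c,(240,205,285,250),(0,0,225),(180,40,255)),key=cv2.contourArea); mm=cv2.moments(w);u=(mm["m10"]/mm["m00"],mm["m01"]/mm["m00"]); print(u,rect(c,w,40),tri(c,[u],load("w1"),[(381.3,118.4)]))
```

```text
[[ 516.  -396.3]
 [ 516.7 -366.8]
 [ 544.9 -372.5]] [29.46968323 28.7076194 ] [np.float64(88.6), np.float64(-11.5)]
[ 530.  -385.3   34.9   36.    81.7] [ 527.  -381.8   33.5   34.6   81.7] [ 524.6 -379.1   32.4   33.4   81.7]
(261.8887393449977, 228.15118887393447) [ 527.4 -380.3   23.    23.    47.4] [[ 5.24468024e+02 -3.77373074e+02  5.19557242e+01  5.16919321e-01]]
```

```bash
python3 -c "
from h import *
todo([525.8,-380.3,12],np.deg2rad(82.5))"
```

```text
xyz [-0.4133 -0.1276  2.1391] rot [-0.000e+00 -1.000e-04  1.527e-01]
```

Request:
jog_arm:
  plan:
    - {"rot": [0,0,0.025],"xyz": [-0.2,-0.06,0.2],"jaw": 0.57}
    - {"rot": [0,0,0.05],"xyz": [-0.41,-0.13,0.5],"jaw": 0.57}
    - {"rot": [0,0,0.075],"xyz": [-0.41,-0.13,0.8],"jaw": 0.57}
    - {"rot": [0,0,0.1],"xyz": [-0.41,-0.13,1],"jaw": 0.57}
    - {"rot": [0,0,0.125],"xyz": [-0.41,-0.13,1],"jaw": 0.57}
    - {"rot": [0,0,0.153],"xyz": [-0.41,-0.13,1],"jaw": 0.57}
    - {"rot": [0,0,0.153],"xyz": [-0.41,-0.13,1],"jaw": 0.57}
    - {"rot": [0,0,0.153],"xyz": [-0.41,-0.13,1],"jaw": 0.57}

```text
time: 29.6
tcp_pos: [526.1, -380.2, 126.8]
tcp_rot: [3.141, 0.001, 1.441]
ft_force: [0.7, -0.1, 0.0]
opening: 49.6
```

Run:
```python
from h import *
c=snap("wrist","w17"); todo([525.8,-380.3,12],np.deg2rad(82.5))
x,y=np.int32(proj(c,[525.8,-380.3,40])[0]); print(x,y)
R_=28
h=cv2.cvtColor(c["pixels"],cv2.COLOR_RGB2HSV); m=cv2.inRange(h,np.array((5,120,100)),np.array((22,255,255)))|cv2.inRange(h,np.array((0,0,225)),np.array((180,40,255)))
k=np.zeros_like(m);k[y-45:y+45,x-45:x+45]=m[y-45:y+45,x-45:x+45]; q=max(cv2.findContours(k,0,cv2.CHAIN_APPROX_NONE)[0],key=cv2.contourArea)
print(rect(c,q,20),cv2.boundingRect(q)); w=max(blobs(c,(x-40,y-40,x+40,y+40),(0,0,225),(180,40,255)),key=cv2.contourArea);print(rect(c,w,40))
```

```text
xyz [ 3.0000e-04 -2.2000e-03  1.1475e+00] rot [0.0001 0.0001 0.    ]
271 215
[ 525.4 -381.    35.4   27.4   82.6] (254, 188, 35, 44)
[ 526.3 -380.6   23.1   23.7   82.5]
```

Request:
jog_arm:
  plan:
    - {"rot": [0,0,0],"xyz": [0,0,0.4],"jaw": 0.57}
    - {"rot": [0,0,0],"xyz": [0,0,0.8],"jaw": 0.57}
    - {"rot": [0,0,0],"xyz": [0,0,0.8],"jaw": 0.57}
    - {"rot": [0,0,0],"xyz": [0,0,0.8],"jaw": 0.57}

```text
time: 30.15
tcp_pos: [526.5, -381.2, 47.4]
tcp_rot: [3.14, 0.001, 1.438]
ft_force: [0.1, -0.0, -0.1]
opening: 49.8
```

```bash
python3 -c "
from h import *
print(r.read_state()['ft_force']);todo([525.8,-380.3,12],np.deg2rad(82.5))"
```

```text
[ 0.09579249 -0.00140937 -0.05866034]
xyz [ 0.0089 -0.0085  0.3541] rot [ 0.0002  0.0002 -0.0003]
```

Request:
jog_arm:
  plan:
    - {"rot": [0,0,0],"xyz": [0.01,-0.01,0.2],"jaw": 0.57}
    - {"rot": [0,0,0],"xyz": [0.01,-0.01,0.36],"jaw": 0.57}
    - {"rot": [0,0,0],"xyz": [0.01,-0.01,0.36],"jaw": 0.57}
    - {"rot": [0,0,0],"xyz": [0.01,-0.01,0.36],"jaw": 0.2}
    - {"rot": [0,0,0],"xyz": [0.01,-0.01,0.36],"jaw": 0.2}
    - {"rot": [0,0,0],"xyz": [0.01,-0.01,0.36],"jaw": 0.2}
    - {"rot": [0,0,0],"xyz": [0.01,-0.01,0.36],"jaw": 0.2}
  force: 25

```text
time: 31.02
tcp_pos: [525.2, -379.8, 10.8]
tcp_rot: [3.141, 0.001, 1.437]
ft_force: [-0.3, 0.2, 1.6]
opening: 28.1
```

Request:
jog_arm:
  plan:
    - {"rot": [0,0,0],"xyz": [0,0,-0.1],"jaw": 0.2}
    - {"rot": [0,0,0],"xyz": [0,0,-0.5],"jaw": 0.2}
    - {"rot": [0,0,0],"xyz": [0,0,-1],"jaw": 0.2}

```text
time: 31.4
tcp_pos: [524.1, -378.7, 110.4]
tcp_rot: [-3.139, -0.002, 1.437]
ft_force: [0.7, -1.5, -1.0]
opening: 27.7
```

```bash
python3 -c "
from h import *
todo([493.5,-126.4,150],np.deg2rad(106))"
```

```text
xyz [ 2.4608 -0.6407 -0.3893] rot [-0.0003 -0.0004 -0.0657]
```

Request:
jog_arm:
  plan:
    - {"rot": [0,0,0],"xyz": [0.4,-0.1,-0.4],"jaw": 0.2}
    - {"rot": [0,0,0],"xyz": [0.8,-0.21,-0.4],"jaw": 0.2}

```text
time: 31.65
tcp_pos: [516.7, -298.7, 154.7]
tcp_rot: [3.134, 0.005, 1.436]
ft_force: [-0.6, 0.2, -1.9]
opening: 27.7
```

Request:
jog_arm:
  plan:
    - {"rot": [0,0,0],"xyz": [0.4,-0.1,0],"jaw": 0.2}
    - {"rot": [0,0,0],"xyz": [0.8,-0.21,0],"jaw": 0.2}

```text
time: 31.9
tcp_pos: [504.4, -214.1, 151.1]
tcp_rot: [3.141, 0.0, 1.437]
ft_force: [0.1, -0.4, -1.1]
opening: 27.6
```

Request:
jog_arm:
  plan:
    - {"rot": [0,0,-0.022],"xyz": [0.4,-0.1,0],"jaw": 0.2}
    - {"rot": [0,0,-0.044],"xyz": [0.8,-0.21,0],"jaw": 0.2}
    - {"rot": [0,0,-0.066],"xyz": [0.8,-0.21,0],"jaw": 0.2}
    - {"rot": [0,0,-0.066],"xyz": [0.8,-0.21,0],"jaw": 0.2}

```text
time: 32.4
tcp_pos: [494.6, -132.8, 150.8]
tcp_rot: [3.141, 0.001, 1.851]
ft_force: [-0.5, 0.1, -0.4]
opening: 27.9
```

```bash
python3 -c "
from h import *
todo([493.5,-126.4,14.8],np.deg2rad(106))
c=snap('wrist','w18'); b=blobs(c,(150,120,420,300),(95,3,60),(140,60,255),200); h=cv2.convexHull(max(b,key=cv2.contourArea)); print(rect(c,h,67.5))
for q in blobs(c,(220,200,340,380),(0,0,225),(180,40,255),40): print(cv2.boundingRect(q))"
```

```text
xyz [0.0653 0.0062 1.3604] rot [0.0001 0.0001 0.0002]
[ 494.4 -126.5  107.3   59.3   15.7]
(256, 309, 37, 9)
(255, 267, 39, 10)
(321, 243, 20, 5)
(221, 201, 108, 19)
```

Request:
jog_arm:
  plan:
    - {"rot": [0,0,0],"xyz": [0.065,0.005,0.1],"jaw": 0.2}
    - {"rot": [0,0,0],"xyz": [0.065,0.005,0.4],"jaw": 0.2}
    - {"rot": [0,0,0],"xyz": [0.065,0.005,0.7],"jaw": 0.2}
    - {"rot": [0,0,0],"xyz": [0.065,0.005,1],"jaw": 0.2}
    - {"rot": [0,0,0],"xyz": [0.065,0.005,1],"jaw": 0.2}
    - {"rot": [0,0,0],"xyz": [0.065,0.005,1],"jaw": 0.2}

```text
time: 33.2
tcp_pos: [493.3, -127.1, 50.5]
tcp_rot: [3.141, 0.0, 1.851]
ft_force: [0.6, 0.6, -0.4]
opening: 27.5
```

```bash
python3 -c "
from h import *
todo([493.5,-126.4,14.8],np.deg2rad(106)); print(r.read_state()['tcp_pos'],r.read_state()['ft_force'],r.read_state()['opening'])"
```

```text
xyz [0.0059 0.0033 0.3573] rot [0.     0.     0.0001]
[ 493.33751941 -127.05915817   50.52814968] [ 0.63173373  0.58642091 -0.35526467] 27.46711669245883
```

Request:
jog_arm:
  plan:
    - {"rot": [0,0,0],"xyz": [0.005,0.003,0.15],"jaw": 0.2}
    - {"rot": [0,0,0],"xyz": [0.005,0.003,0.25],"jaw": 0.2}
    - {"rot": [0,0,0],"xyz": [0.005,0.003,0.31],"jaw": 0.2}
    - {"rot": [0,0,0],"xyz": [0.005,0.003,0.34],"jaw": 0.2}
    - {"rot": [0,0,0],"xyz": [0.005,0.003,0.34],"jaw": 0.2}

```text
time: 33.83
tcp_pos: [493.2, -126.2, 16.1]
tcp_rot: [-3.141, -0.0, 1.852]
ft_force: [-0.0, 0.7, 0.0]
opening: 28.0
```

```bash
python3 -c "
from h import *
todo([493.5,-126.4,14.8],np.deg2rad(106)); print(r.read_state()['tcp_pos'],r.read_state()['ft_force'],r.read_state()['opening'])"
```

```text
xyz [-0.0025  0.0025  0.0127] rot [-0.     -0.      0.0003]
[ 493.19538566 -126.22894004   16.06816718] [-0.02696086  0.73809538  0.03909783] 28.02251686509251
```

Lower by small steps until contact shows.

Request:
jog_arm:
  plan:
    - {"rot": [0,0,0],"xyz": [0,0,0.01],"jaw": 0.2}
    - {"rot": [0,0,0],"xyz": [0,0,0.02],"jaw": 0.2}
    - {"rot": [0,0,0],"xyz": [0,0,0.02],"jaw": 0.2}

```text
time: 34.2
tcp_pos: [493.5, -126.4, 14.8]
tcp_rot: [3.141, 0.001, 1.852]
ft_force: [-1.0, -0.2, 2.3]
opening: 27.6
```

Request:
jog_arm:
  plan:
    - {"rot": [0,0,0],"xyz": [0,0,0.01],"jaw": 0.2}
    - {"rot": [0,0,0],"xyz": [0,0,0.01],"jaw": 0.2}

```text
time: 34.45
tcp_pos: [493.5, -126.4, 14.7]
tcp_rot: [3.141, 0.001, 1.852]
ft_force: [-1.1, 1.9, 12.8]
opening: 27.8
```

Firm contact with the tin's floor (12.8 N). Release and rise.

Request:
jog_arm:
  plan:
    - {"rot": [0,0,0],"xyz": [0,0,-0.01],"jaw": 0.2}
    - {"rot": [0,0,0],"xyz": [0,0,-0.01],"jaw": 0.45}
    - {"rot": [0,0,0],"xyz": [0,0,-0.01],"jaw": 0.45}
    - {"rot": [0,0,0],"xyz": [0,0,-0.01],"jaw": 0.45}
    - {"rot": [0,0,0],"xyz": [0,0,-0.3],"jaw": 0.45}
    - {"rot": [0,0,0],"xyz": [0,0,-0.7],"jaw": 0.45}
    - {"rot": [0,0,0],"xyz": [0,0,-1],"jaw": 0.45}

```text
time: 35.33
tcp_pos: [493.4, -126.3, 114.4]
tcp_rot: [3.141, 0.0, 1.852]
ft_force: [0.4, 0.4, 0.1]
opening: 39.3
```

Request:
jog_arm:
  plan:
    - {"rot": [0,0,0],"xyz": [0,0,-0.5],"jaw": 0.2}
    - {"rot": [0,0,0],"xyz": [0,0,-1],"jaw": 0}
    - {"rot": [0,0,0],"xyz": [0,0,-1],"jaw": 0}

```text
time: 35.7
tcp_pos: [495.8, -127.4, 217.0]
tcp_rot: [3.135, 0.006, 1.852]
ft_force: [0.4, 0.8, 0.1]
opening: 16.9
```

Run:
```python
from arc import *
c=snap("wrist","w19"); S=snap("scene","s19")
for n,c in(("w",c),("s",S)):
    x,y=np.int32(proj(c,[493.5,-126,44])[0]); print(x,y)
    for q in blobs(c,(x-25,y-25,x+25,y+25),(0,0,225),(180,40,255),20)+blobs(c,(x-25,y-25,x+25,y+25),(5,120,100),(20,255,255),10): print(n,cv2.boundingRect(q),cv2.contourArea(q),rect(c,q,44))
print(r.read_state()["tcp_pos"])
# closing start: fingers ahead (off -26), hover
arcplan([2.2],-28,275)
```

```text
269 188
w (245, 164, 50, 42) 2009.0 [ 493.  -122.7   48.5   40.6   16. ]
w (258, 172, 26, 14) 167.0 [ 492.1 -116.4   24.3   12.7   16.5]
277 217
s (275, 216, 10, 7) 38.5 [ 491.  -130.9   21.    20.6   87. ]
[ 492.97096226 -126.11408238  213.33494926]
2.2 [512. 159. 275.] [ 2.686  0.974 -0.617] [0.    0.    0.159]
```

Bottle stands upright in the tin. Now close the cover.

Request:
jog_arm:
  plan:
    - {"rot": [0,0,0],"xyz": [0.2,0.1,-0.5],"jaw": 0}
    - {"rot": [0,0,0],"xyz": [0.6,0.22,-0.62],"jaw": 0}
    - {"rot": [0,0,0],"xyz": [1,0.36,-0.62],"jaw": 0}

```text
time: 36.17
tcp_pos: [499.8, -19.3, 274.5]
tcp_rot: [-3.141, -0.001, 1.85]
ft_force: [0.8, 0.5, -0.0]
opening: 0.8
```

Request:
jog_arm:
  plan:
    - {"rot": [0,0,0],"xyz": [0.5,0.18,0],"jaw": 0}
    - {"rot": [0,0,0],"xyz": [1,0.36,0],"jaw": 0}

```text
time: 36.42
tcp_pos: [505.8, 87.3, 273.1]
tcp_rot: [-3.137, -0.001, 1.851]
ft_force: [0.4, -0.7, -0.3]
opening: 0.8
```

Request:
jog_arm:
  plan:
    - {"rot": [0,0,0.025],"xyz": [0.35,0.13,0],"jaw": 0}
    - {"rot": [0,0,0.05],"xyz": [0.68,0.25,0],"jaw": 0}
    - {"rot": [0,0,0.075],"xyz": [0.68,0.25,0],"jaw": 0}
    - {"rot": [0,0,0.1],"xyz": [0.68,0.25,0],"jaw": 0}
    - {"rot": [0,0,0.13],"xyz": [0.68,0.25,0],"jaw": 0}
    - {"rot": [0,0,0.159],"xyz": [0.68,0.25,0],"jaw": 0}
    - {"rot": [0,0,0.159],"xyz": [0.68,0.25,0],"jaw": 0}

```text
time: 37.3
tcp_pos: [511.0, 158.0, 273.1]
tcp_rot: [-3.138, 0.003, 0.855]
ft_force: [0.6, 0.3, 0.6]
opening: 0.7
```

Run:
```python
from arc import *
c=snap("wrist","w20"); k=piv+37*np.array([np.cos(a0-2.2),np.sin(a0-2.2)]); x,y=np.int32(proj(c,[*k,207])[0]); print(k,x,y)
for q in blobs(c,(x-30,max(0,y-30),x+30,y+30),(0,0,0),(180,255,70),30): print(cv2.boundingRect(q),rect(c,q,207))
print(r.read_state()["tcp_pos"],r.read_state()["joint_pos"].round(2))
arcplan([2.2],-28,275)
```

```text
[493.58223153 137.89614227] 272 260
(243, 245, 60, 33) [493.5 137.3  24.4  42.1  49.1]
[511.18729062 158.00265779 273.44519944] [ 0.09  0.35  1.59 -0.    1.2   0.81]
2.2 [512. 159. 275.] [ 0.013  0.    -0.016] [-0.     0.     0.001]
```

Request:
jog_arm:
  plan:
    - {"rot": [0,0,0],"xyz": [0.02,0,0.4],"jaw": 0}
    - {"rot": [0,0,0],"xyz": [0.02,0,0.7],"jaw": 0}
    - {"rot": [0,0,0],"xyz": [0.02,0,0.825],"jaw": 0}
    - {"rot": [0,0,0],"xyz": [0.02,0,0.825],"jaw": 0}

```text
time: 37.85
tcp_pos: [513.0, 159.5, 191.9]
tcp_rot: [-3.14, 0.002, 0.854]
ft_force: [0.5, -0.2, 0.3]
opening: 0.1
```

Run:
```python
from arc import *
print(r.read_state()["tcp_pos"],r.read_state()["ft_force"])
arcplan(np.arange(2.2,.7,-.14),-16,191)
```

```text
[512.96452108 159.53130346 191.9070832 ] [ 0.54387862 -0.23307749  0.31983522]
2.2 [504. 150. 191.] [-0.13  -0.003  0.009] [-0.  0.  0.]
2.06 [499. 147. 191.] [-0.184 -0.022  0.009] [-0.     0.    -0.022]
1.92 [495. 144. 191.] [-0.239 -0.034  0.01 ] [-0.     0.    -0.044]
1.78 [491. 140. 191.] [-0.295 -0.037  0.01 ] [-0.     0.    -0.066]
1.64 [487. 135. 191.] [-0.351 -0.033  0.01 ] [-0.     0.    -0.089]
1.5 [485. 130. 191.] [-0.406 -0.02   0.01 ] [-0.     0.    -0.111]
1.36 [483. 125. 191.] [-0.459 -0.001  0.01 ] [-0.     0.    -0.133]
1.22 [482. 119. 191.] [-0.509  0.026  0.01 ] [-0.     0.    -0.156]
1.08 [481. 114. 191.] [-0.554  0.06   0.01 ] [-0.     0.    -0.178]
0.94 [481. 108. 191.] [-0.594  0.1    0.01 ] [-0.   0.  -0.2]
0.8 [483. 103. 191.] [-0.628  0.145  0.01 ] [-0.     0.    -0.222]
```

Request:
jog_arm:
  plan:
    - {"rot": [0,0,0],"xyz": [-0.13,0,0.01],"jaw": 0}
    - {"rot": [0,0,-0.022],"xyz": [-0.184,-0.022,0.01],"jaw": 0}
    - {"rot": [0,0,-0.044],"xyz": [-0.24,-0.034,0.01],"jaw": 0}
    - {"rot": [0,0,-0.066],"xyz": [-0.295,-0.037,0.01],"jaw": 0}
    - {"rot": [0,0,-0.089],"xyz": [-0.35,-0.033,0.01],"jaw": 0}
    - {"rot": [0,0,-0.111],"xyz": [-0.405,-0.02,0.01],"jaw": 0}
    - {"rot": [0,0,-0.133],"xyz": [-0.46,0,0.01],"jaw": 0}
    - {"rot": [0,0,-0.156],"xyz": [-0.51,0.026,0.01],"jaw": 0}
    - {"rot": [0,0,-0.178],"xyz": [-0.555,0.06,0.01],"jaw": 0}
    - {"rot": [0,0,-0.2],"xyz": [-0.595,0.1,0.01],"jaw": 0}
    - {"rot": [0,0,-0.222],"xyz": [-0.63,0.145,0.01],"jaw": 0}

```text
time: 39.22
tcp_pos: [483.0, 102.2, 193.1]
tcp_rot: [3.14, 0.001, 2.252]
ft_force: [0.7, -0.8, -0.6]
opening: 0.2
```

Run:
```python
from arc import *
print(r.read_state()["tcp_pos"],r.read_state()["ft_force"])
arcplan(np.r_[np.arange(.7,.05,-.14),0,-.03,-.07],-16,191)
```

```text
[483.01025955 102.19678182 193.11462398] [ 0.6905555  -0.75950924 -0.55048174]
0.7 [484.  99. 191.] [-0.031 -0.015  0.021] [ 0.     0.    -0.016]
0.56 [486.  94. 191.] [-0.086 -0.028  0.021] [ 0.     0.    -0.038]
0.42 [489.  89. 191.] [-0.142 -0.034  0.021] [ 0.    0.   -0.06]
0.28 [493.  85. 191.] [-0.198 -0.031  0.021] [ 0.     0.    -0.083]
0.14 [497.  81. 191.] [-0.254 -0.021  0.021] [ 0.     0.    -0.105]
0.0 [502.  78. 191.] [-0.307 -0.003  0.022] [ 0.     0.    -0.127]
-0.03 [503.  78. 191.] [-0.319  0.001  0.022] [ 0.     0.    -0.132]
-0.07 [505.  77. 191.] [-0.333  0.008  0.022] [ 0.     0.    -0.138]
```

Request:
jog_arm:
  plan:
    - {"rot": [0,0,-0.016],"xyz": [-0.03,-0.015,0.02],"jaw": 0}
    - {"rot": [0,0,-0.038],"xyz": [-0.086,-0.028,0.02],"jaw": 0}
    - {"rot": [0,0,-0.06],"xyz": [-0.142,-0.034,0.02],"jaw": 0}
    - {"rot": [0,0,-0.083],"xyz": [-0.198,-0.03,0.02],"jaw": 0}
    - {"rot": [0,0,-0.105],"xyz": [-0.254,-0.02,0.02],"jaw": 0}
    - {"rot": [0,0,-0.127],"xyz": [-0.3,-0.003,0.02],"jaw": 0}
    - {"rot": [0,0,-0.127],"xyz": [-0.31,0,0.02],"jaw": 0}
    - {"rot": [0,0,-0.127],"xyz": [-0.31,0,0.02],"jaw": 0}

```text
time: 40.22
tcp_pos: [502.4, 78.2, 190.4]
tcp_rot: [3.142, 0.001, 3.044]
ft_force: [0.8, 0.1, 0.3]
opening: 0.6
```

Request:
jog_arm:
  plan:
    - {"rot": [0,0,0],"xyz": [-0.01,0,0],"jaw": 0}
    - {"rot": [0,0,0],"xyz": [-0.02,0,0],"jaw": 0}
    - {"rot": [0,0,0],"xyz": [-0.02,0,0],"jaw": 0}

```text
time: 40.6
tcp_pos: [504.4, 78.3, 189.7]
tcp_rot: [-3.142, -0.0, 3.045]
ft_force: [-1.0, 0.2, 0.4]
opening: 0.4
```

Request:
jog_arm:
  plan:
    - {"rot": [0,0,0],"xyz": [-0.01,0,0],"jaw": 0}
    - {"rot": [0,0,0],"xyz": [-0.02,0,0],"jaw": 0}
    - {"rot": [0,0,0],"xyz": [-0.02,0,0],"jaw": 0}

```text
time: 40.98
tcp_pos: [506.5, 78.1, 189.7]
tcp_rot: [3.142, 0.0, 3.046]
ft_force: [-0.7, 0.4, 0.3]
opening: 0.5
```

Run:
```python
from arc import *
S=snap("scene","s21"); s0=load("s1"); T=snap("top","t21")
for n,c in(("s1",s0),("s21",S)):
    h=cv2.cvtColor(c["pixels"],cv2.COLOR_RGB2HSV)[120:165,190:245]; m=((h[...,1]<40)&(h[...,2]>215)).astype(np.uint8)
    k,l,st,ce=cv2.connectedComponentsWithStats(m); print(n,[(st[i,:5]+np.array([190,120,0,0,0])).tolist() for i in range(1,k) if st[i,4]>15])
    d=((h[...,2]<60)).astype(np.uint8); k,l,st,ce=cv2.connectedComponentsWithStats(d); print("  dark",[(st[i,:5]+np.array([190,120,0,0,0])).tolist() for i in range(1,k) if st[i,4]>5])
print(proj(S,[[519,77,207.5],[519,77,183.5]]))
```

```text
s1 [[205, 138, 23, 13, 212], [211, 159, 15, 6, 73]]
  dark [[214, 138, 4, 6, 9]]
s21 [[208, 138, 20, 12, 103]]
  dark [[190, 120, 29, 26, 235], [212, 120, 33, 20, 224]]
[[215.47169653 135.68138432]
 [216.38282755 143.42927389]]
```

The disc is back over the mouth (same image bounds as at start). Press on to feel the stop.

Request:
jog_arm:
  plan:
    - {"rot": [0,0,0],"xyz": [-0.01,0,0],"jaw": 0}
    - {"rot": [0,0,0],"xyz": [-0.02,0,0],"jaw": 0}
    - {"rot": [0,0,0],"xyz": [-0.02,0,0],"jaw": 0}

```text
time: 41.45
tcp_pos: [507.9, 78.0, 189.7]
tcp_rot: [3.142, -0.001, 3.046]
ft_force: [-1.4, 0.0, 0.1]
opening: 0.2
```

Request:
jog_arm:
  plan:
    - {"rot": [0,0,0],"xyz": [-0.01,0,0],"jaw": 0}
    - {"rot": [0,0,0],"xyz": [-0.01,0,0],"jaw": 0}

```text
time: 41.7
tcp_pos: [508.0, 78.0, 189.6]
tcp_rot: [-3.142, -0.003, 3.046]
ft_force: [-4.3, -0.2, 1.9]
opening: 0.5
```

Force is rising; a bit more confirms the stop.

Request:
jog_arm:
  plan:
    - {"rot": [0,0,0],"xyz": [-0.01,0,0],"jaw": 0}
    - {"rot": [0,0,0],"xyz": [-0.02,0,0],"jaw": 0}
    - {"rot": [0,0,0],"xyz": [-0.02,0,0],"jaw": 0}

```text
time: 42.08
tcp_pos: [508.2, 78.0, 189.5]
tcp_rot: [-3.141, -0.007, 3.046]
ft_force: [-7.2, 0.9, 5.1]
opening: 0.5
```

At the stop (3 mm commanded, 0.3 mm moved). Back off and rise.

Request:
jog_arm:
  plan:
    - {"rot": [0,0,0],"xyz": [0.1,0,0],"jaw": 0}
    - {"rot": [0,0,0],"xyz": [0.2,0,0],"jaw": 0}
    - {"rot": [0,0,0],"xyz": [0.25,0,-0.3],"jaw": 0}
    - {"rot": [0,0,0],"xyz": [0.5,0,-0.7],"jaw": 0}
    - {"rot": [0,0,0],"xyz": [0.9,0,-1],"jaw": 0}
    - {"rot": [0,0,0],"xyz": [0.9,0,-1],"jaw": 0}

```text
time: 42.82
tcp_pos: [420.8, 86.6, 291.9]
tcp_rot: [3.141, 0.005, 3.046]
ft_force: [0.0, 0.4, -0.4]
opening: 0.3
```

Run:
```python
from arc import *
S=snap("scene","s22"); s0=load("s1"); T=snap("top","t22")
for n,c in(("s1",s0),("s22",S)):
    h=cv2.cvtColor(c["pixels"],cv2.COLOR_RGB2HSV)[120:165,190:245]; m=((h[...,1]<40)&(h[...,2]>215)).astype(np.uint8)
    k,l,st,ce=cv2.connectedComponentsWithStats(m); print(n,[(st[i,:5]+np.array([190,120,0,0,0])).tolist() for i in range(1,k) if st[i,4]>15])
    d=((h[...,2]<60)).astype(np.uint8); k,l,st,ce=cv2.connectedComponentsWithStats(d); print("  dark",[(st[i,:5]+np.array([190,120,0,0,0])).tolist() for i in range(1,k) if st[i,4]>5])
for n,P in(("sedan",(378,-200,10)),("strip",(355,-348,8)),("pickup",(555,-13,10))):
    x,y=np.int32(proj(S,P)[0]); print(n,(cv2.absdiff(s0["pixels"],S["pixels"]).max(2)[y-12:y+12,x-18:x+18]>40).sum())
x,y=np.int32(proj(S,[493.5,-126,44])[0]); print([(cv2.boundingRect(q),rect(S,q,44)) for q in blobs(S,(x-15,y-15,x+15,y+15),(0,0,225),(180,40,255),10)])
x,y=np.int32(proj(S,[520,77,20])[0]); h=S["pixels"][y-18:y+18,x-15:x+15].astype(int); print("brown px in jar",((h[...,0]-h[...,2])>25).sum())
```

```text
s1 [[205, 138, 23, 13, 212], [211, 159, 15, 6, 73]]
  dark [[214, 138, 4, 6, 9]]
s22 [[207, 137, 21, 13, 170]]
  dark [[216, 136, 3, 7, 16]]
sedan 0
strip 0
pickup 0
[((275, 216, 10, 7), array([ 491. , -130.9,   21. ,   20.6,   87. ]))]
brown px in jar 357
```

Run:
```python
from arc import *
for n in("s1","s2","s22","t3","t22"):
    c=load(n); P=proj(c,[519,77,200])[0]; x,y=np.int32(P)
    g=c["pixels"][y-8:y+8,x-8:x+9].max(2).astype(float); w=np.clip(150-g,0,None); yy,xx=np.mgrid[y-8:y+8,x-8:x+9]
    print(n,(w*xx).sum()/w.sum(),(w*yy).sum()/w.sum(),w.sum())
def crop(n): return cv2.cvtColor(load(n)["pixels"],cv2.COLOR_RGB2GRAY).astype(np.float32)[130:156,200:234]
print(cv2.phaseCorrelate(crop("s1"),crop("s22")),cv2.phaseCorrelate(crop("s2"),crop("s22")),cv2.phaseCorrelate(crop("s1"),crop("s2")))
print(proj(load("s22"),[519,77,207])[0]-proj(load("s22"),[516,77,207])[0])
```

```text
s1 213.8309423347398 137.70098452883263 3555.0
s2 216.13074935400516 138.03152454780363 3870.0
s22 217.08946322067595 137.0783868219256 3521.0
t3 201.9080858443529 178.4701929330154 4613.0
t22 202.29792598906172 181.42201150649905 28158.0
((1.4686893408852235, -0.28531161273480876), 0.627077874332789) ((1.004194212280936, -0.15438080805815346), 0.9454111758573556) ((0.004225723718182195, 0.46818145182507287), 0.7851144953519719)
[ 0.73157838 -0.58761882]
```

The knob now sits about 4 mm further towards +x than at the start. That matches the mouth centre I measured separately (x≈522.7) and the stop I felt, so the cover started slightly ajar and is now fully shut. Handing in.

```bash
python3 -c "
from h import *
print(r.job_done())"
```

```text
the job is handed in; nothing more can be done
None
```

The job is done and handed in at about 43 s of robot time. I swung the cover open to its stop and dropped all three crates through the neck: two from the board and one from the tin. I then lowered the bottle to the tin's floor, let go once contact read 12.8 N, and pushed the cover shut against its stop.

**Last checks:**
- **Crates:** all three were seen in the jar before the bottle was moved. A colour check at the end still showed wood in the jar.
- **Bottle:** the scene camera showed its cap in the tin at the height of an upright bottle. That was a measurement only; I viewed no picture of it after release.
- **Cover:** at the stop, 3 mm of commanded push moved it only about 0.3 mm, and the disc lies over the mouth.
- **Cars and strip:** the scene image showed no change around them.

**One disagreement:** the shut knob sits about 4 mm from where it was at the start. I take this to mean the cover began slightly ajar, because the new position fits the mouth centre measured from two views. My first estimate of that centre, taken from the knob, was 3–4 mm off for the same reason.

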